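# Clear the test bench, each thing to its own place

## Robot

A 6-joint arm with a two-finger parallel gripper is mounted at the origin on a cart in front of the work surface, level with it; the furniture and walls round the work are solid. World frame = base frame: x ahead of the robot, y to its left, z up, the work surface at z = 0. Lengths are in m, angles in rad, forces in N, time in s.
With the tool pointing down it reaches from about 0.35 to 0.975 m from the base axis. Payload 4.9 kg.
Tool frame: the origin (TCP) lies at the very end of the fingers, on their centre line; the grasp point (between the pads) lies 19 mm behind it (ctrl.grasp_offset is the distance from the TCP to the grasp point, in m); z points along the fingers, y is the line along which they close (so a half turn about z gives the same grasp; the last joint's range is limited). The gripper opens to 85 mm and grips with 20 to 120 N. Pads are 22 mm wide; open, the fingers measure 114 mm over their backs; the gripper's body (76 mm by 85 mm) begins 54 mm behind the grasp point. The pads swing forward as they close: fully open they stand 13 mm farther back than shut.
Start: joints at [-1.241, 0.053, 1.613, -0, 1.476, -0.119], TCP at [0.271, -0.563, 0.231] pointing down, gripper open.
Joint ranges: [-3.01, 3.01], [-1.01, 2.22], [0.06, 2.58], [-1.02, 4.17], [0.09, 2.62], [-3.14, 3.14]. Speed limits (rad/s): [2.57, 2.57, 3.14, 3.14, 3.14, 3.14].

## Interface

Orientations are given as a rotation vector (axis times angle).
In Python, from station import ctrl, optics gives the robot as it stands.
- The arm moves only by the shell command python3 -m handwheel 'ROWS' [OPENING] [FORCE]. ROWS is JSON, a list of rows, each an object of numbers: "tx", "ty", "tz": the shift along the tool's x, y, z in mm; "roll": the turn about the tool's z in rad. A call has 1 to 12 rows; each row shifts and turns the commanded pose from where the row before left it, along the tool's axes as they then stand; what a row does not reach is not made up. A row lasts 1/12 s, in which the tool goes at most 41.7 mm and 7.16 degrees, less where a joint would pass 70% of its speed; a pose out of reach is approached as far as the arm can. A call with a gripper value outside its range is refused whole. OPENING is the finger opening in mm, from 0 to 85.4, set as the call begins (- or left out, the last holds). The fingers move at their own pace and stop on an object; FORCE is the grip in N (left out, the last holds). Time passes only in rows, so rows that do not move let the fingers close. It gives the time, the measured TCP pose, the force, the opening and the grip force at its end, in the units of the state.
- ctrl.get_obs(): the state, without advancing time (a new reading comes with each control period).
- optics.get_image(name): name is "scene" or "side" or "wrist"; returns (picture, depth): 400x640x3 uint8, red, green, blue; 400x640 float32, m along the optical axis (not along the pixel's ray), 0 where there is no reading.
- optics.camera_params(name): a dict with "mtx" (3x3 intrinsics, pixels), "k1" (the pictures are not rectified: a ray, as slopes to the right and down, at radius r is drawn at 1 + k1 r^2 times it, then the intrinsics apply), "extrinsics" (4x4, takes a point from camera to world coordinates); the wrist camera has in their place "tool_from_camera" (4x4, takes a point from camera to tool coordinates, whose origin is the TCP and whose axes are the flange's). Camera axes: x right, y down, z forward; pixel columns grow to the right and rows downward; lengths in m; the calibration is good to about 2 mm. A picture is of the moment at which its call begins: read the wrist's pose just before it. camera_params takes no time and is no camera call.
- ctrl.finish_job(): hands the job in; it is judged then, once.
The state is a dict: "t": time; "q": joint angles; "dq": joint speeds; "effort": joint torques, N m; "tool_pos": TCP position; "tool_rot": TCP orientation; "contact_force": force on the tool from outside, world axes, zero at the start; "wrist_torque": the same for the moment, N m; "opening": finger opening in m; "grip_force": force on a finger pad.
Only numpy, scipy, OpenCV 4.12 (cv2) and the standard library are available. Lean on these libraries where they do the work, as an engineer would, in place of code of your own. Each camera call takes 0.05 s, during which the arm holds its last target. There are 200 camera calls.

## Task

Clear up after the test run: stand the three reagent bottles in the grey rack, each in the well made for its size (smallest bottle in the smallest well, largest in the largest), lay the culture dish right way up and flat on the floor of the small steel tray, and lay the test cassette flat on the floor inside the small black hinged case. The case is shut, so first lift its lid by the pull tab past its balance point, so that it leans back and stays there by itself, and leave it open. Keep the bottles and the dish upright and set them down rather than letting them fall.

Things in the scene. Friction and masses are not known exactly. Their poses are not given: they have to be found in the camera images.
- small_bottle: Smallest reagent bottle: amber, black screw cap, 24 mm across and 48 mm tall, standing loose. Round body up to 39 mm, above it the narrower cap, 18 mm across. Origin: centre of its underside; z up.
- medium_bottle: Middle reagent bottle: amber, black screw cap, 34 mm across and 70 mm tall, standing loose. Round body up to 57 mm, above it the narrower cap, 25 mm across. Origin: centre of its underside; z up.
- large_bottle: Largest reagent bottle: white, red screw cap, 44 mm across and 85 mm tall, standing loose. Round body up to 70 mm, above it the narrower cap, 33 mm across. Origin: centre of its underside; z up.
- dish: Round culture dish with pinkish agar, 62 mm across the rim (the side one grips is 58 mm across) and 12 to 14 mm high, lying loose right way up in front of the robot (not one of the dishes far away at the left end of the bench). Origin: centre of its underside; z up.
- cassette: White rapid-test cassette, a flat plastic strip 70 x 20 x 5 mm lying loose on the bench in front of the robot (not one of those at the left end of the bench). Origin: centre of its underside; x along its length, y across it, z up. Gripped across the 20 mm.
- bottle_rack: Fixed grey rack block, 76 (x) x 182 (y) x 26 mm high, with three round wells in a row along y, each 20 mm deep (well floors 6 mm above the origin, mouths at 26 mm): the 40 mm wide well at y = +63 mm for the small bottle, the 50 mm one at y = +10 mm for the middle bottle, the 60 mm one at y = -53 mm for the large bottle, all at x = 0. Origin: centre of its underside.
- dish_tray: Fixed shallow stainless tray, 152 (x) x 124 (y) mm, rim 10 mm high, flat floor 2 mm above the bench, inside 140 x 112 mm. Origin: centre of its underside.
- cassette_box: Fixed small black hinged case with a grey pull tab on its lid, 102 (x) x 170 (y) x 39 mm high when shut. Inside of the base 97 x 165 mm, centred; its grey liner floor is 4.4 mm above the origin and the side walls of the base reach 27 mm. Origin: centre of its underside; x points from the tab side to the hinge side, y along the hinge.
- cassette_box_lid (a joint): Angle of the case's lid: 0 shut, grows as it opens, 1.92 rad the stop, leaning back. The hinge line runs along the case's y at x = +51 mm, z = +27 mm in the case's frame. The light lid falls shut from small angles; it balances at about 1.4 rad, where slight hinge friction can hold it; swung on past upright (1.6 rad or more) it leans back and stays.
- tab (a point): Point on the pull tab that sticks out from the lid's front edge: 24 mm wide (along the case's y, the width to pinch), 29 mm long out from the lid, 5 mm thick with an 8 mm thick lip at its end. The point is where to pinch: mid-width, 23 mm out from the lid's front face; with the lid shut it lies at x = -74.5 mm, y = 0, z = +32.7 mm in the case's frame. It moves with the lid.
Things that resemble listed ones, but are neither listed nor needed, are in the scene too. Leave any turquoise or yellow look-alike of the large_bottle alone.

How it is judged:
By the outcome, as a careful person would: the job done as asked, in the order asked, and still so for the second after the job is handed in, with the robot touching nothing.
It also fails if it takes over 131 s, if anything falls off the work surface, if the arm or the gripper's body presses on something with over 40 N, if the wrist force passes 120 N, or if a joint passes its speed limit or range.

## Working session

There is one attempt and no reset: what is moved stays moved. The work goes in short steps, Python scripts to look and compute and a shell command to move; the robot and the scene stay as the last step left them, time stands still between calls to the robot, and variables do not carry over. Pictures are saved under pics/ and viewed, at most 17 in all, crops included, and the job is handed in when it is done.

```bash
ls; mkdir -p pics
python3 - <<'E'
from station import ctrl, optics
import cv2, numpy as np
o=ctrl.get_obs(); print({k:np.round(v,3) for k,v in o.items()}, ctrl.grasp_offset)
for n in ("scene","side","wrist"):
    p,d=optics.get_image(n); cv2.imwrite(f"pics/{n}0.png",p[:,:,::-1]); np.save(f"pics/{n}0.npy",d)
    print(n,{k:np.round(v,4).tolist() for k,v in optics.camera_params(n).items()}, (d>0).mean())
E
```

```text
pics
{'t': np.float64(0.0), 'q': array([-1.241,  0.053,  1.614,  0.   ,  1.476, -0.119]), 'dq': array([-0.001, -0.   , -0.001, -0.001,  0.001, -0.   ]), 'effort': array([ 0.0000e+00, -3.9368e+01, -3.7018e+01, -0.0000e+00,  7.0000e-03,
        0.0000e+00]), 'tool_pos': array([ 0.271, -0.562,  0.23 ]), 'tool_rot': array([-3.061, -0.699,  0.   ]), 'contact_force': array([0.904, 0.075, 1.019]), 'wrist_torque': array([-0.03 , -0.011,  0.002]), 'grip_force': np.float64(0.0), 'opening': np.float64(0.085)} 0.0187
scene {'mtx': [[478.8393, 0.0, 317.5154], [0.0, 478.8393, 208.7813], [0.0, 0.0, 1.0]], 'k1': -0.0496, 'extrinsics': [[-0.695, -0.5013, 0.5154, -0.0387], [-0.7188, 0.5011, -0.4819, 0.527], [-0.0167, -0.7054, -0.7086, 0.8374], [0.0, 0.0, 0.0, 1.0]]} 0.995859375
side {'mtx': [[445.5433, 0.0, 321.8054], [0.0, 445.5433, 192.4409], [0.0, 0.0, 1.0]], 'k1': 0.0402, 'extrinsics': [[0.959, -0.1031, 0.2638, 0.2492], [-0.2831, -0.3761, 0.8823, -0.9065], [0.0083, -0.9208, -0.3899, 0.4654], [0.0, 0.0, 0.0, 1.0]]} 0.9960234375
wrist {'mtx': [[350.9123, 0.0, 319.9341], [0.0, 350.9123, 197.1688], [0.0, 0.0, 1.0]], 'k1': -0.0771, 'tool_from_camera': [[0.0, -0.9577, -0.2877, 0.0741], [1.0, -0.0002, 0.0008, -0.0003], [-0.0008, -0.2877, 0.9577, -0.1428], [0.0, 0.0, 0.0, 1.0]]} 0.99584765625
```

View pics/scene0.png

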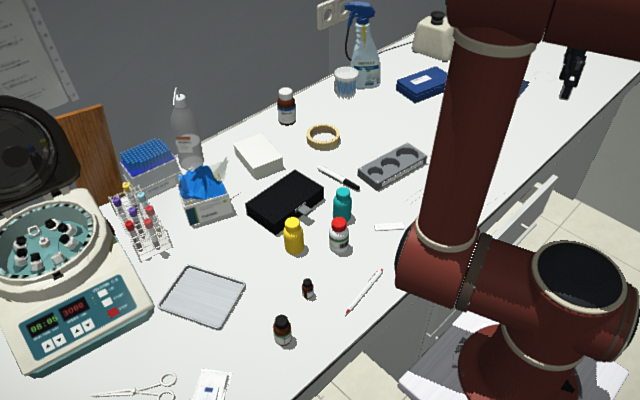

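View pics/side0.png

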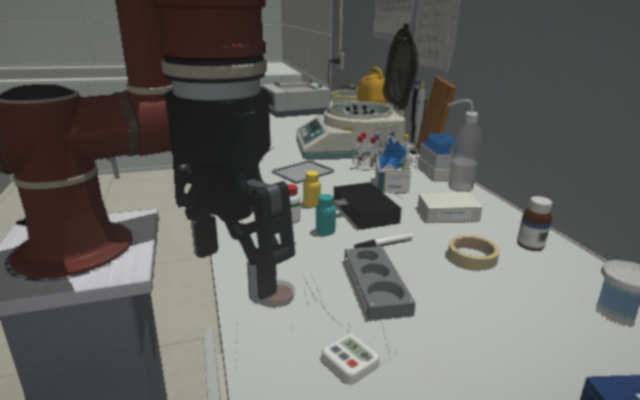

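```bash
cat > h.py <<'E'
import numpy as np, cv2
from scipy.spatial.transform import Rotation as R
from station import ctrl, optics
def T_of(n,o=None):
    c=optics.camera_params(n)
    if n!="wrist": return c["extrinsics"]
    T=np.eye(4);T[:3,:3]=R.from_rotvec(o["tool_rot"]).as_matrix();T[:3,3]=o["tool_pos"]
    return T@c["tool_from_camera"]
def slopes(n,uv):
    c=optics.camera_params(n);K=c["mtx"]
    return cv2.undistortPoints(np.asarray(uv,float).reshape(-1,1,2),K,np.array([c["k1"],0,0,0.])).reshape(-1,2)
def cloud(n,d,o=None):
    v,u=np.mgrid[0:400,0:640]; s=slopes(n,np.stack([u,v],-1))
    P=np.c_[s,np.ones(len(s))]*d.reshape(-1,1); T=T_of(n,o)
    W=P@T[:3,:3].T+T[:3,3]; W[d.ravel()==0]=np.nan
    return W.reshape(400,640,3)
def ray(n,uv,z,o=None):
    T=T_of(n,o); s=slopes(n,uv); D=np.c_[s,np.ones(len(s))]@T[:3,:3].T
    return T[:3,3]+D*((z-T[2,3])/D[:,2])[:,None]
def shot(n,name=None):
    o=ctrl.get_obs(); p,d=optics.get_image(n)
    if name: cv2.imwrite(f"pics/{name}.png",p[:,:,::-1])
    return p,d,cloud(n,d,o),o
E
python3 - <<'E'
from h import *
W=600;H=500  # 2mm/px; col = y from .7 to -.5 ; row= x from .95 to -.05
tops={}
img=np.full((500,640,3),60,np.uint8)
for n in ("side","scene"):
    p=cv2.imread(f"pics/{n}0.png"); w=cloud(n,np.load(f"pics/{n}0.npy"))
    np.save(f"pics/{n}W.npy",w)
    m=np.isfinite(w[...,0])&(w[...,2]<.13)&(w[...,2]>-.02)
    q=w[m];c=p[m];o=np.argsort(q[:,2]);q=q[o];c=c[o]
    r=((.95-q[:,0])/.002).astype(int);k=((.6-q[:,1])/.002).astype(int)
    g=(r>=0)&(r<500)&(k>=0)&(k<640); img[r[g],k[g]]=c[g]
for i in range(0,640,50): cv2.putText(img,f"{.6-i*.002:.1f}",(i,10),0,.35,(0,0,255))
for i in range(0,500,50): cv2.putText(img,f"{.95-i*.002:.2f}",(0,i),0,.35,(0,0,255))
cv2.imwrite("pics/top.png",img)
E
```

```text
(no output)
```

View pics/top.png

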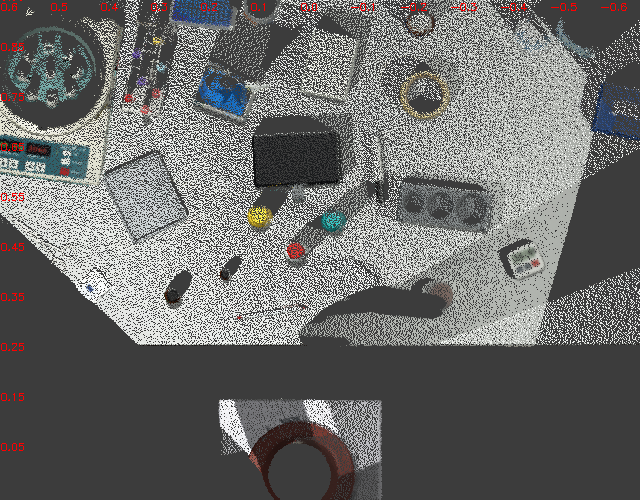

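Run:
```python
from h import *
w=np.load("pics/sceneW.npy");p=cv2.imread("pics/scene0.png").astype(int)
ws=np.load("pics/sideW.npy");ps=cv2.imread("pics/side0.png").astype(int)
def sel(w,c,r,z0,z1): return (np.hypot(w[...,0]-c[0],w[...,1]-c[1])<r)&(w[...,2]>z0)&(w[...,2]<z1)
for nm,c,h,r in (("S",(.41,.15),.048,.03),("M",(.36,.255),.070,.035),("L",(.45,.01),.085,.03),("Y",(.515,.085),.085,.03),("T",(.51,-.065),.085,.03)):
    for n,W in (("sc",w),("si",ws)):
        m=sel(W,c,r,h-.004,h+.006);q=W[m]
        if len(q)<6: print(nm,n,len(q));continue
        (cx,cy),rad=cv2.minEnclosingCircle(q[:,:2].astype(np.float32)*1000)
        print(nm,n,len(q),round(cx,1),round(cy,1),"r",round(rad,1),"z",np.median(q[:,2]).round(4))
def rect(m,W,nm):
    q=W[m]; (c,s,a)=cv2.minAreaRect(q[:,:2].astype(np.float32)*1000); b=cv2.boxPoints((c,s,a))
    print(nm,m.sum(),np.round(c,1),np.round(s,1),round(a,1),"z",np.median(q[:,2]).round(4),b.round().tolist())
def comp(m,W,c):
    n,l,st,ce=cv2.connectedComponentsWithStats(m.astype(np.uint8)); 
    i=1+np.argmax(st[1:,4]); return l==i
for n,W,P in (("sc",w,p),("si",ws,ps)):
    rect(comp(sel(W,(.63,.01),.13,.033,.045)&(P.max(-1)<60),W,0),W,n+" case")
    rect(comp(sel(W,(.54,-.29),.14,.021,.032)&(np.ptp(P,-1)<25)&(P.max(-1)<190),W,0),W,n+" rack")
    rect(comp(sel(W,(.555,.305),.13,.006,.016),W,0),W,n+" tray")
    rect(comp(sel(W,(.57,.005),.03,.025,.045)&(P.max(-1)>60),W,0),W,n+" tab")
# cassette (scene) 
hsv=p[...]; m=np.zeros((400,640),bool); m[214:238,368:410]=True
print("cas z",np.nanmedian(w[m],0)); mm=m&(w[...,2]>.003)&(w[...,2]<.01); 
if mm.any(): rect(comp(mm,w,0),w,"cas")
q=ws[275:310,260:300].reshape(-1,3);k=q[(q[:,2]>.005)&(q[:,2]<.03)];print("dish",len(k),np.nanmedian(k,0),np.nanmin(k,0),np.nanmax(k,0))
cv2.imwrite("pics/cas.png",cv2.resize(cv2.imread("pics/scene0.png")[150:260,240:440],None,fx=4,fy=4,interpolation=cv2.INTER_CUBIC))
```

```text
S sc 58 402.6 148.3 r 9.7 z 0.0474
S si 2
M sc 132 360.1 254.7 r 13.1 z 0.0691
M si 0
L sc 129 449.6 9.4 r 16.5 z 0.0843
L si 54 448.4 7.8 r 17.9 z 0.0852
Y sc 133 519.9 82.2 r 16.2 z 0.0845
Y si 67 516.1 77.5 r 16.6 z 0.0851
T sc 111 510.3 -65.8 r 16.6 z 0.0845
T si 96 506.7 -70.3 r 16.1 z 0.085
sc case 2054 [631.2   7.9] [102.4 172.1] 3.0 z 0.0396 [[576.0, 91.0], [584.0, -81.0], [687.0, -75.0], [678.0, 97.0]]
sc rack 840 [ 536.5 -286.7] [185.4  79.1] 82.9 z 0.0258 [[486.0, -374.0], [564.0, -384.0], [587.0, -200.0], [509.0, -190.0]]
sc tray 468 [554.2 309.6] [152.3 124.4] 24.8 z 0.0088 [[459.0, 334.0], [511.0, 221.0], [649.0, 285.0], [597.0, 398.0]]
sc tab 113 [567.    4.8] [30.1 35.3] 0.8 z 0.0352 [[552.0, 22.0], [552.0, -13.0], [582.0, -13.0], [582.0, 23.0]]
si case 1281 [630.3   0.8] [103.6 168.6] 2.9 z 0.0403 [[574.0, 82.0], [583.0, -86.0], [686.0, -81.0], [678.0, 88.0]]
si rack 1822 [ 534.9 -289.5] [186.3  79.2] 83.4 z 0.0266 [[485.0, -378.0], [564.0, -387.0], [585.0, -201.0], [506.0, -192.0]]
si tray 262 [570.  331.3] [204.2 159.6] 25.1 z 0.0098 [[444.0, 360.0], [511.0, 216.0], [696.0, 302.0], [629.0, 447.0]]
si tab 87 [565.    9.6] [50.9 30.1] 85.3 z 0.036 [[548.0, -15.0], [578.0, -17.0], [582.0, 34.0], [552.0, 36.0]]
cas z [ 0.40974535 -0.11799042  0.0006344 ]
cas 163 [ 408.  -120.3] [69.2 24.2] 49.2 z 0.0051 [[376.0, -139.0], [395.0, -154.0], [440.0, -102.0], [421.0, -86.0]]
dish 468 [ 0.36767316 -0.28898981  0.01519888] [ 0.33320831 -0.30574573  0.00516997] [ 0.38933238 -0.2447057   0.0177304 ]
```

View pics/cas.png

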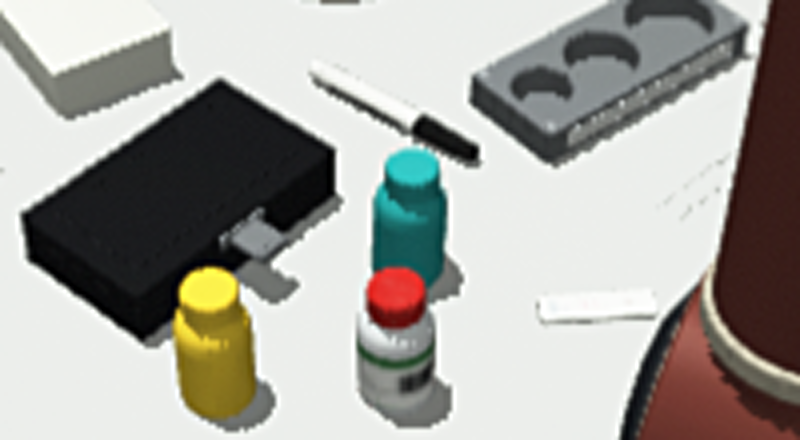

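```bash
cat >> h.py <<'E'
def state():
    o=ctrl.get_obs(); M=R.from_rotvec(o["tool_rot"]).as_matrix(); return o,M,np.degrees(np.arctan2(M[1,0],M[0,0]))
def go(x,y,z,yaw=None):
    """what is left to (x,y,z) mm with TCP, in tool mm (before the turn), and roll"""
    o,M,psi=state(); d=M.T@(np.array([x,y,z])-o["tool_pos"]*1000)
    r=None if yaw is None else round(np.radians((psi-yaw+180)%360-180),3)
    print("t %.1f"%o["t"],"tcp",(o["tool_pos"]*1000).round(1),"psi %.1f"%psi,"-> tool mm",d.round(1),"len %.0f"%np.linalg.norm(d),"roll",r,"q6 %.2f"%o["q"][5])
E
r='{"tx":28.2,"ty":-25.5}'
python3 -m handwheel '[{"tx":28.2,"ty":-25.5},{"tx":28.2,"ty":-25.5},{"tx":28.2,"ty":-25.5},{"tx":28.2,"ty":-25.5},{"tx":28.2,"ty":-25.5},{"tx":28.2,"ty":-25.5},{"tx":28.2,"ty":-25.5},{"tx":28.2,"ty":-25.5},{"tx":28.2,"ty":-25.5},{"tx":28.2,"ty":-25.5},{"tx":28.2,"ty":-25.5},{"tx":28.2,"ty":-25.5}]'
python3 -m handwheel '[{"tx":28.2,"ty":-25.5},{"tx":28.2,"ty":-25.5},{"tx":28.2,"ty":-25.5},{"tx":28.2,"ty":-25.5},{"roll":0.1},{"roll":0.1},{"roll":0.1},{"roll":0.1},{},{}]' 45
python3 - <<'E'
from h import *
go(500,0,230,2.8)
p,d,w,o=shot("wrist","w1"); np.save("pics/w1.npy",w)
E
```

```text
t 0.1 tcp [ 271.  -562.7  230.3] psi 25.7 -> tool mm [ 450.4 -407.6    1.1] len 607 roll 0.4 q6 -0.12$[0]: bad value
$[0]: bad value
```

View pics/w1.png

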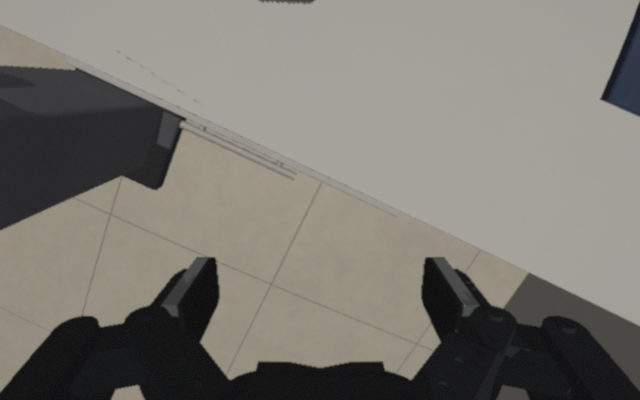

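Refused, probably because rows need all four keys; the arm hasn't moved and the picture only shows the bench edge.

```bash
python3 -m handwheel '[{"tx":28.2,"ty":-25.5,"tz":0,"roll":0},{"tx":28.2,"ty":-25.5,"tz":0,"roll":0},{"tx":28.2,"ty":-25.5,"tz":0,"roll":0},{"tx":28.2,"ty":-25.5,"tz":0,"roll":0},{"tx":28.2,"ty":-25.5,"tz":0,"roll":0},{"tx":28.2,"ty":-25.5,"tz":0,"roll":0},{"tx":28.2,"ty":-25.5,"tz":0,"roll":0},{"tx":28.2,"ty":-25.5,"tz":0,"roll":0},{"tx":28.2,"ty":-25.5,"tz":0,"roll":0},{"tx":28.2,"ty":-25.5,"tz":0,"roll":0},{"tx":28.2,"ty":-25.5,"tz":0,"roll":0},{"tx":28.2,"ty":-25.5,"tz":0,"roll":0}]' && 
python3 -m handwheel '[{"tx":28.2,"ty":-25.5,"tz":0,"roll":0},{"tx":28.2,"ty":-25.5,"tz":0,"roll":0},{"tx":28.2,"ty":-25.5,"tz":0,"roll":0},{"tx":28.2,"ty":-25.5,"tz":0,"roll":0},{"tx":0,"ty":0,"tz":0,"roll":0.1},{"tx":0,"ty":0,"tz":0,"roll":0.1},{"tx":0,"ty":0,"tz":0,"roll":0.1},{"tx":0,"ty":0,"tz":0,"roll":0.1},{"tx":0,"ty":0,"tz":0,"roll":0},{"tx":0,"ty":0,"tz":0,"roll":0}]' 45
python3 - <<'E'
from h import *
go(500,0,230,2.8)
p,d,w,o=shot("wrist","w2"); np.save("pics/w2.npy",w)
E
```

```text
t: 1.2
tool_pos: [0.4435, -0.1387, 0.2313]
tool_rot: [3.063, 0.699, 0.001]
contact_force: [1.2, -0.0, -0.7]
opening: 0.0853
grip_force: 0.0
t: 2.03
tool_pos: [0.5006, 0.0003, 0.2311]
tool_rot: [-3.141, -0.081, 0.0]
contact_force: [0.2, 0.0, 0.0]
opening: 0.0451
grip_force: 0.0
t 2.0 tcp [5.006e+02 3.000e-01 2.311e+02] psi 2.9 -> tool mm [-0.6  0.3  1.1] len 1 roll 0.003 q6 1.37
```

View pics/w2.png

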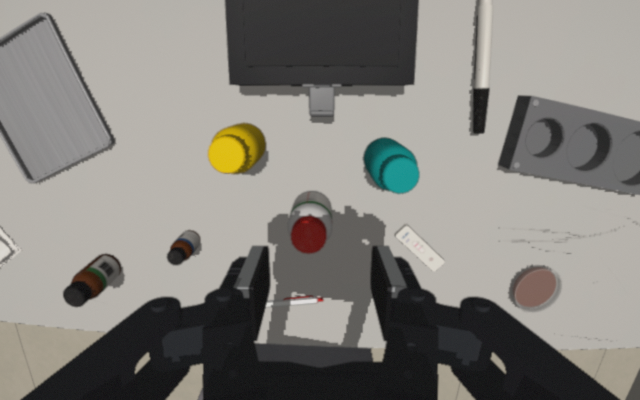

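The wrist view shows everything: tab (321,100), large bottle cap (309,235), small (180,250), medium (92,280), dish (536,288), cassette (419,247), rack wells to the right.

Run:
```python
from h import *
o=ctrl.get_obs(); w=np.load("pics/w2.npy"); p=cv2.imread("pics/w2.png"); hsv=cv2.cvtColor(p,cv2.COLOR_BGR2HSV)
def sel(c,r,z0,z1): return (np.hypot(w[...,0]-c[0],w[...,1]-c[1])<r)&(w[...,2]>z0)&(w[...,2]<z1)
def big(m):
    n,l,st,ce=cv2.connectedComponentsWithStats(m.astype(np.uint8)); return l==1+np.argmax(st[1:,4])
def rect(m,nm):
    m=big(m);q=w[m];(c,s,a)=cv2.minAreaRect(q[:,:2].astype(np.float32)*1000)
    print(nm,m.sum(),np.round(c,1),np.round(s,1),round(a,1),"z",np.median(q[:,2]).round(4),cv2.boxPoints((c,s,a)).round().tolist())
for nm,c,h in (("S",(.403,.148),.048),("M",(.36,.255),.070),("L",(.449,.009),.085),("Y",(.518,.08),.085),("T",(.509,-.067),.085)):
    m=sel(c,.03,h-.004,h+.006);q=w[m]
    if len(q):
        (a,b),r=cv2.minEnclosingCircle(q[:,:2].astype(np.float32)*1000); print(nm,len(q),round(a,1),round(b,1),"r",round(r,1),np.median(q[:,2]).round(4))
rect(sel((.565,.005),.04,.02,.045)&(p.max(-1)>75),"tab")
rect(sel((.63,.005),.13,.033,.046)&(p.max(-1)<75),"case(part)")
rect(sel((.54,-.29),.14,.021,.032),"rack(part)")
rect(sel((.408,-.12),.05,.003,.012),"cas")
m=big(sel((.365,-.275),.06,.004,.02)); q=w[m]
(a,b),r=cv2.minEnclosingCircle(q[:,:2].astype(np.float32)*1000); print("dish",m.sum(),round(a,1),round(b,1),"r",round(r,1),np.median(q[:,2]).round(4))
# wells: dark/floor points inside rack
for nm,c in (("wS",(.5438,-.2255)),("wM",(.537,-.278))):
    m=big(sel(c,.035,.002,.012)); q=w[m]; print(nm,len(q),(q.mean(0)*1000).round(1),cv2.minEnclosingCircle(q[:,:2].astype(np.float32)*1000))
```

```text
S 226 402.6 147.5 r 9.5 0.0474
M 379 361.0 252.0 r 13.2 0.0694
L 953 448.9 9.1 r 16.3 0.0847
Y 1156 520.2 80.9 r 16.8 0.0846
T 1106 509.9 -67.5 r 16.6 0.0848
tab 846 [567.4   3.1] [29.2 35. ] 3.0 z 0.0357 [[552.0, 20.0], [554.0, -15.0], [583.0, -14.0], [581.0, 21.0]]
case(part) 15831 [617.7   5.4] [ 73.3 168.6] 3.0 z 0.0398 [[577.0, 88.0], [586.0, -81.0], [659.0, -77.0], [650.0, 91.0]]
rack(part) 5717 [ 538.4 -279.6] [165.3  77.1] 83.4 z 0.0262 [[491.0, -357.0], [567.0, -366.0], [586.0, -202.0], [510.0, -193.0]]
cas 879 [ 407.5 -120.6] [69.1 19.3] 49.0 z 0.0049 [[378.0, -140.0], [392.0, -153.0], [437.0, -101.0], [423.0, -88.0]]
dish 1920 362.0 -271.8 r 32.5 0.0144
wS 785 [ 543.9 -234.     6.8] ((544.1116943359375, -232.10000610351562), 19.142786026000977)
wM 1115 [ 537.6 -287.9    6.7] ((537.9793701171875, -284.53759765625), 24.353105545043945)
```

```bash
python3 -m handwheel '[{"tx":7.2,"ty":0.1,"tz":27,"roll":0},{"tx":7.2,"ty":0.1,"tz":27,"roll":0},{"tx":7.2,"ty":0.1,"tz":27,"roll":0},{"tx":7.2,"ty":0.1,"tz":27,"roll":0},{"tx":7.2,"ty":0.1,"tz":27,"roll":0},{"tx":7.2,"ty":0.1,"tz":27,"roll":0},{"tx":7.2,"ty":0.1,"tz":27,"roll":0},{"tx":7,"ty":0.2,"tz":27,"roll":0},{"tx":0,"ty":0,"tz":0,"roll":0},{"tx":0,"ty":0,"tz":0,"roll":0}]' &&
python3 -m handwheel '[{"tx":0,"ty":0,"tz":0,"roll":0},{"tx":0,"ty":0,"tz":0,"roll":0},{"tx":0,"ty":0,"tz":0,"roll":0},{"tx":0,"ty":0,"tz":0,"roll":0},{"tx":0,"ty":0,"tz":0,"roll":0},{"tx":0,"ty":0,"tz":0,"roll":0}]' 10 25
python3 - <<'E'
from h import *
go(558,2.3,14,2.9)
a=np.radians(177.4)-np.linspace(0,1.78,13); print(np.c_[np.diff(125.6*np.cos(a)),-np.diff(125.6*np.sin(a))].round(1).tolist())
E
```

```text
t: 2.92
tool_pos: [0.5565, 0.0022, 0.0136]
tool_rot: [-3.14, -0.078, 0.007]
contact_force: [-0.3, -1.2, 0.5]
opening: 0.0452
grip_force: 0.0
t: 3.42
tool_pos: [0.5594, 0.002, 0.0175]
tool_rot: [3.14, 0.077, 0.005]
contact_force: [-0.9, 0.4, 7.4]
opening: 0.0235
grip_force: 26.6
t 3.4 tcp [559.4   2.   17.5] psi 2.8 -> tool mm [-1.4 -0.3  3.5] len 4 roll -0.002 q6 1.39
[[2.2, -18.5], [4.9, -17.9], [7.5, -17.0], [10.0, -15.7], [12.2, -14.1], [14.1, -12.1], [15.8, -9.9], [17.0, -7.5], [18.0, -4.9], [18.5, -2.2], [18.6, 0.6], [18.3, 3.3]]
```

```bash
python3 -m handwheel '[{"tx":2.2,"ty":0,"tz":-18.5,"roll":0},{"tx":4.9,"ty":0,"tz":-17.9,"roll":0},{"tx":7.5,"ty":0,"tz":-17,"roll":0},{"tx":0,"ty":0,"tz":0,"roll":0}]'
python3 - <<'E'
from h import *
o=ctrl.get_obs();print(o["wrist_torque"],o["q"][4:],state()[2])
E
python3 -m handwheel '[{"tx":10,"ty":0,"tz":-15.7,"roll":0},{"tx":12.2,"ty":0,"tz":-14.1,"roll":0},{"tx":14.1,"ty":0,"tz":-12.1,"roll":0},{"tx":15.8,"ty":0,"tz":-9.9,"roll":0},{"tx":0,"ty":0,"tz":0,"roll":0}]'
python3 - <<'E'
from h import *
o=ctrl.get_obs();print(o["wrist_torque"])
p,d,w,o=shot("scene","l1")
cv2.imwrite("pics/l1c.png",cv2.resize(p[100:270,200:420,::-1],None,fx=2.5,fy=2.5))
E
```

```text
t: 3.75
tool_pos: [0.5745, 0.0028, 0.0726]
tool_rot: [3.14, 0.077, 0.005]
contact_force: [-3.3, 0.5, 0.9]
opening: 0.0231
grip_force: 26.0
[0.0363017  0.70018435 0.02308908] [1.19544673 1.39700712] 2.809996895607836
t: 4.17
tool_pos: [0.6265, 0.0055, 0.1214]
tool_rot: [-3.14, -0.077, -0.004]
contact_force: [-1.7, 0.0, 3.8]
opening: 0.0231
grip_force: 27.5
[0.02285582 0.41804624 0.01581605]
```

View pics/l1c.png

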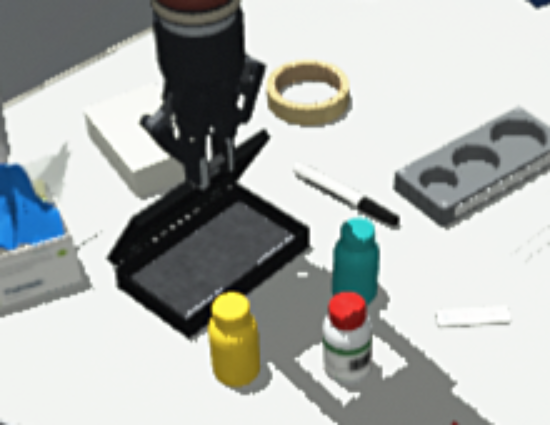

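The lid is following (about 60° open). I'll carry on along the arc.

```bash
python3 -m handwheel '[{"tx":17,"ty":0,"tz":-7.5,"roll":0},{"tx":18,"ty":0,"tz":-4.9,"roll":0},{"tx":18.5,"ty":0,"tz":-2.2,"roll":0},{"tx":18.6,"ty":0,"tz":0.6,"roll":0},{"tx":18.3,"ty":0,"tz":3.3,"roll":0},{"tx":0,"ty":0,"tz":0,"roll":0},{"tx":0,"ty":0,"tz":0,"roll":0}]'
python3 - <<'E'
from h import *
o=ctrl.get_obs();print(o["wrist_torque"])
p,d,w,o=shot("side","l2")
cv2.imwrite("pics/l2c.png",cv2.resize(p[80:240,250:470,::-1],None,fx=2.5,fy=2.5))
E
```

```text
t: 4.8
tool_pos: [0.715, 0.01, 0.1309]
tool_rot: [-3.14, -0.077, -0.001]
contact_force: [0.5, 0.6, 2.7]
opening: 0.0231
grip_force: 29.5
[ 0.17264375 -0.12662071 -0.01201213]
```

View pics/l2c.png

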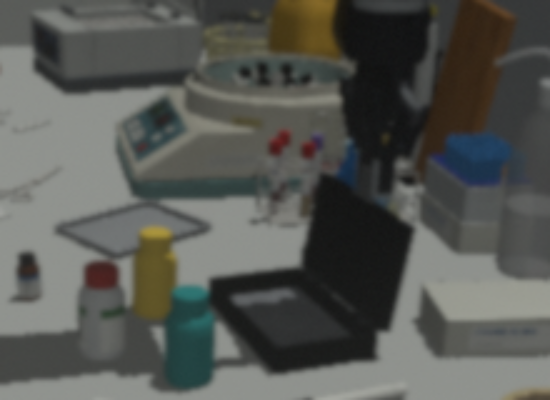

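```bash
python3 -m handwheel '[{"tx":0,"ty":0,"tz":0,"roll":0},{"tx":0,"ty":0,"tz":0,"roll":0},{"tx":0,"ty":0,"tz":0,"roll":0},{"tx":0,"ty":0,"tz":0,"roll":0},{"tx":0,"ty":0,"tz":-10,"roll":0},{"tx":0,"ty":0,"tz":-25,"roll":0},{"tx":0,"ty":0,"tz":-25,"roll":0},{"tx":-30,"ty":0,"tz":0,"roll":0},{"tx":-40,"ty":0,"tz":0,"roll":0},{"tx":-40,"ty":0,"tz":0,"roll":0},{"tx":-40,"ty":0,"tz":0,"roll":0},{"tx":-40,"ty":0,"tz":0,"roll":0}]' 45 && 
python3 -m handwheel '[{"tx":-40,"ty":0,"tz":0,"roll":0},{"tx":-36,"ty":0,"tz":0,"roll":-0.117},{"tx":0,"ty":0,"tz":0,"roll":-0.117},{"tx":0,"ty":0,"tz":0,"roll":-0.117},{"tx":0,"ty":0,"tz":0,"roll":-0.117},{"tx":0,"ty":0,"tz":0,"roll":-0.117},{"tx":0,"ty":0,"tz":0,"roll":-0.117},{"tx":0,"ty":0,"tz":0,"roll":-0.117},{"tx":0,"ty":0,"tz":0,"roll":-0.117},{"tx":0,"ty":0,"tz":0,"roll":-0.117},{"tx":0,"ty":0,"tz":0,"roll":-0.117},{"tx":0,"ty":0,"tz":0,"roll":-0.117}]' 65 && 
python3 -m handwheel '[{"tx":0,"ty":0,"tz":0,"roll":-0.117},{"tx":0,"ty":0,"tz":0,"roll":0},{"tx":0,"ty":0,"tz":0,"roll":0}]'
python3 - <<'E'
from h import *
p,d,w,o=shot("scene","l3"); go(449,9,29,83)
m=(np.abs(w[...,0]-.72)<.1)&(np.abs(w[...,1])<.12)&(w[...,2]>.09)&(w[...,2]<.16)&(p.max(-1)<60); print("lid pts",m.sum(),np.nanmean(w[m],0))
E
```

```text
t: 5.85
tool_pos: [0.5235, 0.0005, 0.1918]
tool_rot: [3.14, 0.077, 0.001]
contact_force: [-0.3, -0.7, 0.5]
opening: 0.0449
grip_force: 0.0
t: 6.85
tool_pos: [0.4494, -0.0032, 0.1921]
tool_rot: [2.46, 1.952, 0.001]
contact_force: [-0.2, -0.1, 0.5]
opening: 0.0652
grip_force: 0.0
t: 7.1
tool_pos: [0.4494, -0.0032, 0.1919]
tool_rot: [2.351, 2.083, 0.001]
contact_force: [-0.1, 0.4, -0.3]
opening: 0.0649
grip_force: 0.0
t 7.2 tcp [449.3  -3.2 191.7] psi 83.1 -> tool mm [ 12.1  -1.9 162.7] len 163 roll 0.001 q6 -0.05
lid pts 742 [0.72163995 0.01371927 0.10658657]
```

```bash
python3 -m handwheel '[{"tx":6,"ty":-1,"tz":20,"roll":0},{"tx":6,"ty":-0.9,"tz":30,"roll":0},{"tx":0,"ty":0,"tz":30,"roll":0},{"tx":0,"ty":0,"tz":30,"roll":0},{"tx":0,"ty":0,"tz":25,"roll":0},{"tx":0,"ty":0,"tz":15,"roll":0},{"tx":0,"ty":0,"tz":10,"roll":0},{"tx":0,"ty":0,"tz":0,"roll":0},{"tx":0,"ty":0,"tz":0,"roll":0}]' 65 40 && 
python3 -m handwheel '[{"tx":0,"ty":0,"tz":0,"roll":0},{"tx":0,"ty":0,"tz":0,"roll":0},{"tx":0,"ty":0,"tz":0,"roll":0},{"tx":0,"ty":0,"tz":0,"roll":0},{"tx":0,"ty":0,"tz":0,"roll":0}]' 35 40 && 
python3 -m handwheel '[{"tx":0,"ty":0,"tz":-10,"roll":0},{"tx":0,"ty":0,"tz":-20,"roll":0},{"tx":0,"ty":0,"tz":-30,"roll":0},{"tx":0,"ty":0,"tz":-30,"roll":0},{"tx":0,"ty":0,"tz":-20,"roll":0},{"tx":0,"ty":0,"tz":-5,"roll":0}]'
python3 - <<'E'
from h import *
go(531,-340.5,145,83)
E
```

```text
t: 7.9
tool_pos: [0.449, 0.009, 0.0315]
tool_rot: [-2.349, -2.086, -0.0]
contact_force: [0.7, 0.5, -0.8]
opening: 0.0649
grip_force: 0.0
t: 8.32
tool_pos: [0.4502, 0.0088, 0.0331]
tool_rot: [2.347, 2.085, 0.003]
contact_force: [-1.5, 0.4, 5.8]
opening: 0.0424
grip_force: 40.6
t: 8.82
tool_pos: [0.4514, 0.0087, 0.1515]
tool_rot: [2.343, 2.082, 0.009]
contact_force: [0.2, -0.1, 0.1]
opening: 0.0424
grip_force: 40.8
t 8.8 tcp [451.4   8.7 151.5] psi 83.2 -> tool mm [-337.4  120.     7.7] len 358 roll 0.004 q6 -0.03
```

```bash
python3 -m handwheel '[{"tx":-14,"ty":5,"tz":0,"roll":0},{"tx":-28,"ty":10,"tz":0,"roll":0},{"tx":-32,"ty":11.5,"tz":0,"roll":0},{"tx":-32,"ty":11.5,"tz":0,"roll":0},{"tx":-32,"ty":11.5,"tz":0,"roll":0},{"tx":-32,"ty":11.5,"tz":0,"roll":0},{"tx":-32,"ty":11.5,"tz":0,"roll":0},{"tx":-32,"ty":11.5,"tz":0,"roll":0},{"tx":-32,"ty":11.5,"tz":0,"roll":0},{"tx":-32,"ty":11,"tz":0,"roll":0},{"tx":-26,"ty":9,"tz":0,"roll":0},{"tx":-13,"ty":4.5,"tz":0,"roll":0}]' && 
python3 -m handwheel '[{"tx":0,"ty":0,"tz":0,"roll":0},{"tx":0,"ty":0,"tz":0,"roll":0}]'
python3 - <<'E'
from h import *
go(531,-340.5,39,83)
p,d,w,o=shot("wrist","w3")
E
```

```text
t: 9.82
tool_pos: [0.5279, -0.3425, 0.145]
tool_rot: [-2.35, -2.083, 0.001]
contact_force: [-0.6, 0.1, -0.9]
opening: 0.0417
grip_force: 40.8
t: 9.98
tool_pos: [0.5278, -0.3393, 0.1451]
tool_rot: [-2.348, -2.084, -0.0]
contact_force: [-0.4, -0.0, -0.7]
opening: 0.0423
grip_force: 40.8
t 10.0 tcp [ 527.8 -339.3  145.1] psi 83.2 -> tool mm [ -1.    3.5 106.1] len 106 roll 0.003 q6 -0.57
```

View pics/w3.png

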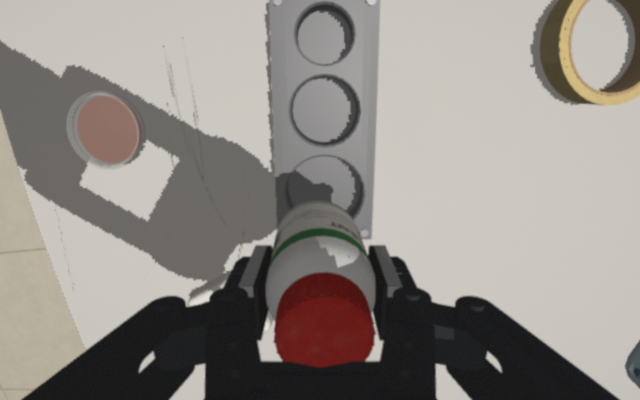

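The bottle hangs upright in the grip; the wells show at about (325,34), (325,109) and (326,190).

Run:
```python
from h import *
o=ctrl.get_obs(); p=cv2.imread("pics/w3.png")
print(ray("wrist",[(325,34),(325,109),(326,192)],.026,o).round(4))
w=cloud("wrist",optics.get_image("wrist")[1],o)
m=(np.hypot(w[...,0]-.54,w[...,1]+.28)<.11)&(w[...,2]>.022)&(w[...,2]<.03)
for nm,c,r in (("S",(.544,-.2255),.03),("M",(.538,-.278),.035)):
    k=(np.hypot(w[...,0]-c[0],w[...,1]-c[1])<r)&(w[...,2]>.003)&(w[...,2]<.022); q=w[k].astype(np.float32)*1000
    print(nm,cv2.minEnclosingCircle(q[:,:2]))
```

```text
[[ 0.5451 -0.2261  0.026 ]
 [ 0.5392 -0.2771  0.026 ]
 [ 0.5328 -0.3397  0.026 ]]Traceback (most recent call last):
  File "<stdin>", line 8, in <module>
cv2.error: OpenCV(4.12.0) /io/opencv/modules/imgproc/src/shapedescr.cpp:201: error: (-215:Assertion failed) count >= 0 && (depth == CV_32F || depth == CV_32S) in function 'minEnclosingCircle'
```

```bash
python3 -m handwheel '[{"tx":-0.5,"ty":2,"tz":10,"roll":0},{"tx":0,"ty":2,"tz":20,"roll":0},{"tx":0,"ty":0,"tz":20,"roll":0},{"tx":0,"ty":0,"tz":18,"roll":0},{"tx":0,"ty":0,"tz":14,"roll":0},{"tx":0,"ty":0,"tz":10,"roll":0},{"tx":0,"ty":0,"tz":6,"roll":0},{"tx":0,"ty":0,"tz":4,"roll":0},{"tx":0,"ty":0,"tz":2,"roll":0},{"tx":0,"ty":0,"tz":0,"roll":0},{"tx":0,"ty":0,"tz":0,"roll":0}]' && 
python3 -m handwheel '[{"tx":0,"ty":0,"tz":1,"roll":0},{"tx":0,"ty":0,"tz":0.5,"roll":0},{"tx":0,"ty":0,"tz":0,"roll":0}]'
```

```text
t: 11.0
tool_pos: [0.5327, -0.3412, 0.0432]
tool_rot: [2.347, 2.085, 0.0]
contact_force: [-1.0, 0.4, -0.4]
opening: 0.0419
grip_force: 40.8
t: 11.25
tool_pos: [0.5323, -0.3409, 0.041]
tool_rot: [2.348, 2.086, 0.0]
contact_force: [-0.6, 0.9, -1.2]
opening: 0.0421
grip_force: 40.8
```

```bash
python3 -m handwheel '[{"tx":0,"ty":0,"tz":0.8,"roll":0},{"tx":0,"ty":0,"tz":0.7,"roll":0},{"tx":0,"ty":0,"tz":0,"roll":0},{"tx":0,"ty":0,"tz":0,"roll":0}]' && python3 -m handwheel '[{"tx":0,"ty":0,"tz":0.8,"roll":0},{"tx":0,"ty":0,"tz":0.7,"roll":0},{"tx":0,"ty":0,"tz":0,"roll":0},{"tx":0,"ty":0,"tz":0,"roll":0}]'
```

```text
t: 11.58
tool_pos: [0.5323, -0.3408, 0.0393]
tool_rot: [2.348, 2.086, 0.0]
contact_force: [-0.3, -0.1, -0.3]
opening: 0.0419
grip_force: 40.8
t: 11.92
tool_pos: [0.5323, -0.3411, 0.0392]
tool_rot: [2.348, 2.087, -0.001]
contact_force: [-4.0, 1.8, 6.4]
opening: 0.0421
grip_force: 41.5
```

```bash
python3 -m handwheel '[{"tx":0,"ty":0,"tz":0,"roll":0},{"tx":0,"ty":0,"tz":0,"roll":0},{"tx":0,"ty":0,"tz":0,"roll":0},{"tx":0,"ty":0,"tz":-10,"roll":0},{"tx":0,"ty":0,"tz":-25,"roll":0},{"tx":0,"ty":0,"tz":-35,"roll":0},{"tx":0,"ty":0,"tz":-25,"roll":0},{"tx":20,"ty":-8,"tz":-10,"roll":0},{"tx":35,"ty":-15,"tz":0,"roll":0},{"tx":35,"ty":-15,"tz":0,"roll":0},{"tx":35,"ty":-15,"tz":0,"roll":0},{"tx":35,"ty":-15,"tz":0,"roll":0}]' 58 && 
python3 -m handwheel '[{"tx":35,"ty":-15,"tz":0,"roll":0},{"tx":35,"ty":-15,"tz":0,"roll":0},{"tx":35,"ty":-15,"tz":0,"roll":0},{"tx":35,"ty":-15,"tz":0,"roll":0},{"tx":35,"ty":-15,"tz":0,"roll":0},{"tx":35,"ty":-15,"tz":0,"roll":0},{"tx":35,"ty":-15,"tz":0,"roll":0},{"tx":35,"ty":-15,"tz":0,"roll":0},{"tx":35,"ty":-15,"tz":0,"roll":0},{"tx":20,"ty":-10,"tz":0,"roll":0},{"tx":0,"ty":0,"tz":0,"roll":0},{"tx":0,"ty":0,"tz":0,"roll":0}]' 58
python3 - <<'E'
from h import *
go(361,253,25,83)
p,d,w,o=shot("scene","r1");cv2.imwrite("pics/r1c.png",cv2.resize(p[120:240,320:460,::-1],None,fx=3,fy=3))
p,d,w,o=shot("wrist","w4")
for nm,c,h in (("S",(.403,.148),.048),("M",(.36,.252),.070)):
    m=(np.hypot(w[...,0]-c[0],w[...,1]-c[1])<.03)&(np.abs(w[...,2]-h)<.005); q=w[m].astype(np.float32)*1000
    if len(q)>5: print(nm,len(q),cv2.minEnclosingCircle(q[:,:2]))
E
```

```text
t: 12.92
tool_pos: [0.4829, -0.1725, 0.1434]
tool_rot: [2.349, 2.085, 0.001]
contact_force: [1.2, 1.0, -0.2]
opening: 0.0579
grip_force: 0.0
t: 13.92
tool_pos: [0.3786, 0.1767, 0.1432]
tool_rot: [2.345, 2.09, 0.001]
contact_force: [1.1, -0.1, 0.3]
opening: 0.0586
grip_force: 0.0
t 13.9 tcp [378.6 176.7 143.2] psi 83.4 -> tool mm [ 73.8 -26.4 118.2] len 142 roll 0.007 q6 0.37Traceback (most recent call last):
  File "<stdin>", line 7, in <module>
cv2.error: OpenCV(4.12.0) /io/opencv/modules/imgproc/src/shapedescr.cpp:201: error: (-215:Assertion failed) count >= 0 && (depth == CV_32F || depth == CV_32S) in function 'minEnclosingCircle'
```

View pics/r1c.png

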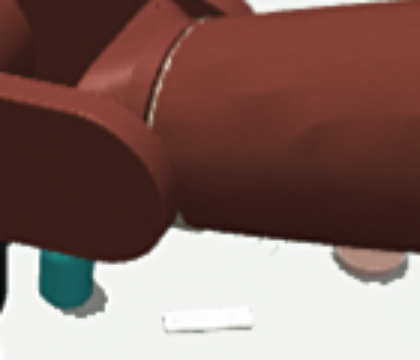

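```bash
python3 - <<'E'
from h import *
p,d,w,o=shot("wrist")
for nm,c,h in (("S",(.403,.148),.048),("M",(.36,.252),.070)):
    m=(np.hypot(w[...,0]-c[0],w[...,1]-c[1])<.03)&(np.abs(w[...,2]-h)<.005); q=np.ascontiguousarray(w[m][:,:2]*1000,dtype=np.float32)
    if len(q)>5: print(nm,len(q),cv2.minEnclosingCircle(q))
E
python3 -m handwheel '[{"tx":24,"ty":-8.8,"tz":0,"roll":0},{"tx":25,"ty":-8.8,"tz":0,"roll":0},{"tx":25,"ty":-8.8,"tz":0,"roll":0},{"tx":0,"ty":0,"tz":15,"roll":0},{"tx":0,"ty":0,"tz":0,"roll":0},{"tx":0,"ty":0,"tz":0,"roll":0}]'
python3 - <<'E'
from h import *
go(361,253,25,83)
E
```

```text
S 468 ((402.2267761230469, 147.7314910888672), 9.363388061523438)
M 1420 ((360.2593078613281, 252.72154235839844), 12.951050758361816)
t: 14.57
tool_pos: [0.3612, 0.2514, 0.1269]
tool_rot: [-2.35, -2.085, 0.004]
contact_force: [0.3, 0.4, -0.1]
opening: 0.0582
grip_force: 0.0
t 14.6 tcp [361.2 251.4 126.9] psi 83.2 -> tool mm [  1.8  -0.2 101.9] len 102 roll 0.003 q6 0.56
```

```bash
python3 -m handwheel '[{"tx":1.5,"ty":-0.8,"tz":20,"roll":0},{"tx":0,"ty":0,"tz":25,"roll":0},{"tx":0,"ty":0,"tz":25,"roll":0},{"tx":0,"ty":0,"tz":18,"roll":0},{"tx":0,"ty":0,"tz":10,"roll":0},{"tx":0,"ty":0,"tz":3,"roll":0},{"tx":0,"ty":0,"tz":0,"roll":0},{"tx":0,"ty":0,"tz":0,"roll":0}]' 58 40 && 
python3 -m handwheel '[{"tx":0,"ty":0,"tz":0,"roll":0},{"tx":0,"ty":0,"tz":0,"roll":0},{"tx":0,"ty":0,"tz":0,"roll":0},{"tx":0,"ty":0,"tz":0,"roll":0},{"tx":0,"ty":0,"tz":0,"roll":0},{"tx":0,"ty":0,"tz":0,"roll":0}]' 25 40 && 
python3 -m handwheel '[{"tx":0,"ty":0,"tz":-10,"roll":0},{"tx":0,"ty":0,"tz":-25,"roll":0},{"tx":0,"ty":0,"tz":-35,"roll":0},{"tx":0,"ty":0,"tz":-30,"roll":0},{"tx":0,"ty":0,"tz":-15,"roll":0},{"tx":0,"ty":0,"tz":-5,"roll":0}]'
python3 - <<'E'
from h import *
go(539,-277.5,147,83)
E
```

```text
t: 15.23
tool_pos: [0.362, 0.2542, 0.028]
tool_rot: [2.349, 2.085, 0.003]
contact_force: [-0.0, 0.2, 0.6]
opening: 0.058
grip_force: 0.0
t: 15.73
tool_pos: [0.362, 0.2546, 0.0283]
tool_rot: [2.348, 2.086, 0.004]
contact_force: [-1.3, -0.9, 6.8]
opening: 0.0326
grip_force: 39.7
t: 16.23
tool_pos: [0.3627, 0.2551, 0.1511]
tool_rot: [2.347, 2.086, 0.011]
contact_force: [-0.4, -0.6, -0.7]
opening: 0.0328
grip_force: 39.9
t 16.2 tcp [362.7 255.1 151.1] psi 83.3 -> tool mm [-508.2  237.7    3.6] len 561 roll 0.004 q6 0.56
```

```bash
python3 -m handwheel '[{"tx":-16,"ty":7.5,"tz":0,"roll":0},{"tx":-35,"ty":16.4,"tz":0,"roll":0},{"tx":-35,"ty":16.4,"tz":0,"roll":0},{"tx":-35,"ty":16.4,"tz":0,"roll":0},{"tx":-35,"ty":16.4,"tz":0,"roll":0},{"tx":-35,"ty":16.4,"tz":0,"roll":0},{"tx":-35,"ty":16.4,"tz":0,"roll":0},{"tx":-35,"ty":16.4,"tz":0,"roll":0},{"tx":-35,"ty":16.4,"tz":0,"roll":0},{"tx":-35,"ty":16.4,"tz":0,"roll":0},{"tx":-35,"ty":16.4,"tz":0,"roll":0},{"tx":-35,"ty":16.4,"tz":0,"roll":0}]' && 
python3 -m handwheel '[{"tx":-35,"ty":16.4,"tz":0,"roll":0},{"tx":-35,"ty":16.4,"tz":0,"roll":0},{"tx":-24,"ty":11.5,"tz":0,"roll":0},{"tx":-12,"ty":5.5,"tz":0,"roll":0},{"tx":0,"ty":0,"tz":0,"roll":0},{"tx":0,"ty":0,"tz":0,"roll":0},{"tx":0,"ty":0,"tz":0,"roll":0}]'
python3 - <<'E'
from h import *
go(539,-276.5,35,83)
p,d,w,o=shot("wrist","w5")
p,d,w,o=shot("scene","r2");cv2.imwrite("pics/r2c.png",cv2.resize(p[100:240,320:460,::-1],None,fx=3,fy=3))
E
```

```text
t: 17.23
tool_pos: [0.4996, -0.1679, 0.1454]
tool_rot: [-2.347, -2.085, 0.001]
contact_force: [0.6, -0.4, -0.1]
opening: 0.032
grip_force: 39.9
t: 17.82
tool_pos: [0.5366, -0.2757, 0.1459]
tool_rot: [-2.346, -2.086, 0.0]
contact_force: [-0.8, 0.1, -0.9]
opening: 0.0322
grip_force: 39.9
t 17.8 tcp [ 536.6 -275.7  145.9] psi 83.3 -> tool mm [ -0.6   2.7 110.9] len 111 roll 0.005 q6 -0.48
```

View pics/w5.png

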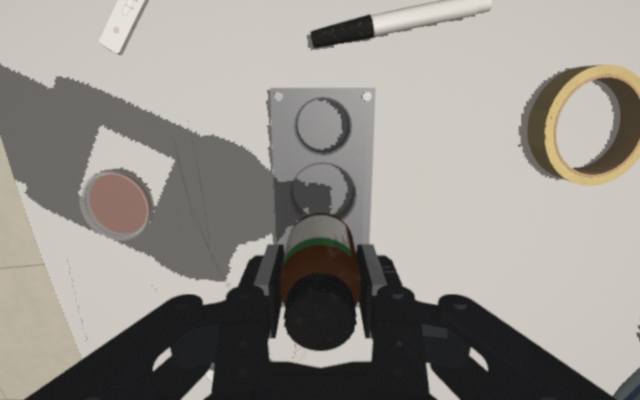

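The medium bottle is held upright, with its well just ahead at (325,192). Lowering.

```bash
python3 -m handwheel '[{"tx":-0.6,"ty":1.5,"tz":10,"roll":0},{"tx":0,"ty":1.2,"tz":22,"roll":0},{"tx":0,"ty":0,"tz":22,"roll":0},{"tx":0,"ty":0,"tz":20,"roll":0},{"tx":0,"ty":0,"tz":14,"roll":0},{"tx":0,"ty":0,"tz":10,"roll":0},{"tx":0,"ty":0,"tz":6,"roll":0},{"tx":0,"ty":0,"tz":4,"roll":0},{"tx":0,"ty":0,"tz":2,"roll":0},{"tx":0,"ty":0,"tz":0,"roll":0},{"tx":0,"ty":0,"tz":0,"roll":0},{"tx":0,"ty":0,"tz":0,"roll":0}]' && 
python3 -m handwheel '[{"tx":0,"ty":0,"tz":0.8,"roll":0},{"tx":0,"ty":0,"tz":0.7,"roll":0},{"tx":0,"ty":0,"tz":0,"roll":0},{"tx":0,"ty":0,"tz":0,"roll":0}]'
```

```text
t: 18.92
tool_pos: [0.5404, -0.2788, 0.0378]
tool_rot: [2.347, 2.085, 0.001]
contact_force: [-0.8, 1.0, -0.0]
opening: 0.0321
grip_force: 39.9
t: 19.25
tool_pos: [0.5398, -0.2783, 0.0352]
tool_rot: [2.349, 2.087, -0.0]
contact_force: [-0.3, 0.4, -0.3]
opening: 0.0323
grip_force: 39.9
```

```bash
python3 -m handwheel '[{"tx":0,"ty":0,"tz":0.8,"roll":0},{"tx":0,"ty":0,"tz":0.7,"roll":0},{"tx":0,"ty":0,"tz":0,"roll":0},{"tx":0,"ty":0,"tz":0,"roll":0}]'
```

```text
t: 19.58
tool_pos: [0.54, -0.2785, 0.0344]
tool_rot: [2.348, 2.087, -0.0]
contact_force: [-2.1, 1.3, 5.1]
opening: 0.0321
grip_force: 40.4
```

```bash
python3 -m handwheel '[{"tx":0,"ty":0,"tz":0,"roll":0},{"tx":0,"ty":0,"tz":0,"roll":0},{"tx":0,"ty":0,"tz":0,"roll":0},{"tx":0,"ty":0,"tz":-10,"roll":0},{"tx":0,"ty":0,"tz":-25,"roll":0},{"tx":0,"ty":0,"tz":-35,"roll":0},{"tx":0,"ty":0,"tz":-25,"roll":0},{"tx":35,"ty":-16,"tz":0,"roll":0},{"tx":35,"ty":-16,"tz":0,"roll":0},{"tx":35,"ty":-16,"tz":0,"roll":0},{"tx":35,"ty":-16,"tz":0,"roll":0},{"tx":35,"ty":-16,"tz":0,"roll":0}]' 48 && 
python3 -m handwheel '[{"tx":35,"ty":-16,"tz":0,"roll":0},{"tx":35,"ty":-16,"tz":0,"roll":0},{"tx":35,"ty":-16,"tz":0,"roll":0},{"tx":35,"ty":-16,"tz":0,"roll":0},{"tx":35,"ty":-16,"tz":0,"roll":0},{"tx":35,"ty":-16,"tz":0,"roll":0},{"tx":22.6,"ty":-10.3,"tz":0,"roll":0},{"tx":0,"ty":0,"tz":20,"roll":0},{"tx":0,"ty":0,"tz":20,"roll":0},{"tx":0,"ty":0,"tz":0,"roll":0},{"tx":0,"ty":0,"tz":0,"roll":0},{"tx":0,"ty":0,"tz":0,"roll":0}]' 48
python3 - <<'E'
from h import *
go(402.4,147.8,22,83)
E
```

```text
t: 20.58
tool_pos: [0.4803, -0.0937, 0.1293]
tool_rot: [2.349, 2.085, 0.001]
contact_force: [-0.1, 0.9, -0.2]
opening: 0.048
grip_force: 0.0
t: 21.58
tool_pos: [0.4034, 0.1483, 0.0898]
tool_rot: [2.349, 2.086, 0.002]
contact_force: [-0.1, 0.5, -0.3]
opening: 0.0483
grip_force: 0.0
t 21.6 tcp [403.4 148.3  89.8] psi 83.2 -> tool mm [-0.6 -1.1 67.8] len 68 roll 0.004 q6 0.30
```

```bash
python3 -m handwheel '[{"tx":-0.6,"ty":-1.1,"tz":15,"roll":0},{"tx":0,"ty":0,"tz":22,"roll":0},{"tx":0,"ty":0,"tz":18,"roll":0},{"tx":0,"ty":0,"tz":10,"roll":0},{"tx":0,"ty":0,"tz":3,"roll":0},{"tx":0,"ty":0,"tz":0,"roll":0},{"tx":0,"ty":0,"tz":0,"roll":0}]' 48 30 && 
python3 -m handwheel '[{"tx":0,"ty":0,"tz":0,"roll":0},{"tx":0,"ty":0,"tz":0,"roll":0},{"tx":0,"ty":0,"tz":0,"roll":0},{"tx":0,"ty":0,"tz":0,"roll":0},{"tx":0,"ty":0,"tz":0,"roll":0},{"tx":0,"ty":0,"tz":0,"roll":0}]' 15 30 && 
python3 -m handwheel '[{"tx":0,"ty":0,"tz":-10,"roll":0},{"tx":0,"ty":0,"tz":-25,"roll":0},{"tx":0,"ty":0,"tz":-35,"roll":0},{"tx":0,"ty":0,"tz":-30,"roll":0},{"tx":0,"ty":0,"tz":-15,"roll":0},{"tx":0,"ty":0,"tz":-5,"roll":0},{"tx":0,"ty":0,"tz":0,"roll":0}]'
python3 - <<'E'
from h import *
go(545,-226,147,83)
E
```

```text
t: 22.17
tool_pos: [0.4027, 0.148, 0.022]
tool_rot: [2.348, 2.086, 0.003]
contact_force: [0.1, 0.4, -0.2]
opening: 0.0484
grip_force: 0.0
t: 22.67
tool_pos: [0.4028, 0.1482, 0.0221]
tool_rot: [2.348, 2.086, 0.003]
contact_force: [-0.7, -0.1, 7.0]
opening: 0.0217
grip_force: 29.6
t: 23.25
tool_pos: [0.4025, 0.1481, 0.1425]
tool_rot: [2.347, 2.085, 0.005]
contact_force: [-0.1, -0.7, -0.8]
opening: 0.0218
grip_force: 29.6
t 23.2 tcp [402.5 148.1 142.5] psi 83.2 -> tool mm [-354.7  185.5   -4.2] len 400 roll 0.004 q6 0.30
```

```bash
python3 -m handwheel '[{"tx":-14.7,"ty":7.5,"tz":0,"roll":0},{"tx":-34,"ty":17.8,"tz":0,"roll":0},{"tx":-34,"ty":17.8,"tz":0,"roll":0},{"tx":-34,"ty":17.8,"tz":0,"roll":0},{"tx":-34,"ty":17.8,"tz":0,"roll":0},{"tx":-34,"ty":17.8,"tz":0,"roll":0},{"tx":-34,"ty":17.8,"tz":0,"roll":0},{"tx":-34,"ty":17.8,"tz":0,"roll":0},{"tx":-34,"ty":17.8,"tz":0,"roll":0},{"tx":-34,"ty":17.8,"tz":0,"roll":0},{"tx":-22,"ty":11.5,"tz":0,"roll":0},{"tx":-12,"ty":6.3,"tz":0,"roll":0}]' && 
python3 -m handwheel '[{"tx":0,"ty":0,"tz":0,"roll":0},{"tx":0,"ty":0,"tz":0,"roll":0},{"tx":0,"ty":0,"tz":0,"roll":0},{"tx":0,"ty":0,"tz":0,"roll":0}]'
python3 - <<'E'
from h import *
go(545,-226,28,83)
p,d,w,o=shot("wrist","w6")
E
```

```text
t: 24.25
tool_pos: [0.5434, -0.2284, 0.138]
tool_rot: [-2.349, -2.081, 0.002]
contact_force: [-0.3, 0.4, -0.4]
opening: 0.0219
grip_force: 29.6
t: 24.58
tool_pos: [0.5435, -0.2244, 0.1401]
tool_rot: [-2.346, -2.088, 0.0]
contact_force: [-0.4, 0.4, 0.5]
opening: 0.0216
grip_force: 29.6
t 24.6 tcp [ 543.5 -224.4  140.1] psi 83.3 -> tool mm [ -1.5   1.8 112.1] len 112 roll 0.006 q6 -0.40
```

View pics/w6.png

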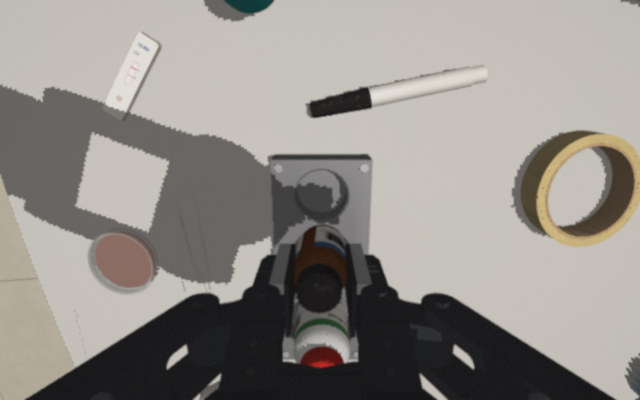

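Small bottle upright, its well at (320,193) just ahead; dish at (123,261), cassette at (132,74). Lowering.

```bash
python3 -m handwheel '[{"tx":-1.5,"ty":1.8,"tz":10,"roll":0},{"tx":0,"ty":0,"tz":22,"roll":0},{"tx":0,"ty":0,"tz":22,"roll":0},{"tx":0,"ty":0,"tz":20,"roll":0},{"tx":0,"ty":0,"tz":14,"roll":0},{"tx":0,"ty":0,"tz":10,"roll":0},{"tx":0,"ty":0,"tz":6,"roll":0},{"tx":0,"ty":0,"tz":4,"roll":0},{"tx":0,"ty":0,"tz":2,"roll":0},{"tx":0,"ty":0,"tz":0,"roll":0},{"tx":0,"ty":0,"tz":0,"roll":0},{"tx":0,"ty":0,"tz":0,"roll":0}]' && 
python3 -m handwheel '[{"tx":0,"ty":0,"tz":0.8,"roll":0},{"tx":0,"ty":0,"tz":0.7,"roll":0},{"tx":0,"ty":0,"tz":0,"roll":0},{"tx":0,"ty":0,"tz":0,"roll":0}]' && 
python3 -m handwheel '[{"tx":0,"ty":0,"tz":0.6,"roll":0},{"tx":0,"ty":0,"tz":0.4,"roll":0},{"tx":0,"ty":0,"tz":0,"roll":0},{"tx":0,"ty":0,"tz":0,"roll":0}]'
```

```text
t: 25.63
tool_pos: [0.5464, -0.2283, 0.0318]
tool_rot: [2.347, 2.085, 0.001]
contact_force: [0.2, -0.5, 0.5]
opening: 0.0221
grip_force: 29.6
t: 25.97
tool_pos: [0.5457, -0.2279, 0.0293]
tool_rot: [2.349, 2.087, 0.0]
contact_force: [-0.3, -0.7, 0.1]
opening: 0.0221
grip_force: 29.6
t: 26.3
tool_pos: [0.5457, -0.2279, 0.0282]
tool_rot: [2.348, 2.087, 0.0]
contact_force: [0.1, 0.5, 0.0]
opening: 0.0221
grip_force: 29.6
```

```bash
python3 -m handwheel '[{"tx":0,"ty":0,"tz":0.5,"roll":0},{"tx":0,"ty":0,"tz":0.5,"roll":0},{"tx":0,"ty":0,"tz":0,"roll":0},{"tx":0,"ty":0,"tz":0,"roll":0}]'
```

```text
t: 26.63
tool_pos: [0.5458, -0.228, 0.0281]
tool_rot: [-2.348, -2.087, 0.0]
contact_force: [-2.8, 1.7, 5.3]
opening: 0.0221
grip_force: 30.1
```

```bash
python3 -m handwheel '[{"tx":0,"ty":0,"tz":0,"roll":0},{"tx":0,"ty":0,"tz":0,"roll":0},{"tx":0,"ty":0,"tz":0,"roll":0},{"tx":0,"ty":0,"tz":-10,"roll":0},{"tx":0,"ty":0,"tz":-25,"roll":0},{"tx":0,"ty":0,"tz":-35,"roll":0},{"tx":0,"ty":0,"tz":-15,"roll":0},{"tx":0,"ty":0,"tz":0,"roll":0}]' 36 && 
python3 -m handwheel '[{"tx":-13,"ty":-35.5,"tz":0,"roll":0},{"tx":-13,"ty":-35.5,"tz":0,"roll":0},{"tx":-13,"ty":-35.5,"tz":0,"roll":0},{"tx":-13,"ty":-35.5,"tz":0,"roll":0},{"tx":-13,"ty":-35.5,"tz":0,"roll":0},{"tx":0,"ty":0,"tz":0,"roll":0},{"tx":0,"ty":0,"tz":0,"roll":0},{"tx":0,"ty":0,"tz":0,"roll":0}]' 82
python3 - <<'E'
from h import *
go(362,-272,2,83); print(ctrl.grasp_offset)
p,d,w,o=shot("wrist","w7")
m=(np.hypot(w[...,0]-.362,w[...,1]+.272)<.05)&(w[...,2]>.008)&(w[...,2]<.02)&(p[...,0].astype(int)-p[...,1]>15)
q=np.ascontiguousarray(w[m][:,:2]*1000,dtype=np.float32); print("agar",len(q),cv2.minEnclosingCircle(q),np.median(w[m][:,2]))
m=(np.hypot(w[...,0]-.362,w[...,1]+.272)<.05)&(w[...,2]>.011)&(w[...,2]<.02)
q=np.ascontiguousarray(w[m][:,:2]*1000,dtype=np.float32); print("rim",len(q),cv2.minEnclosingCircle(q))
p,d,w,o=shot("scene","r3");cv2.imwrite("pics/r3c.png",cv2.resize(p[100:260,300:460,::-1],None,fx=3,fy=3))
E
```

```text
t: 27.3
tool_pos: [0.5488, -0.2296, 0.1185]
tool_rot: [2.341, 2.08, 0.005]
contact_force: [0.1, -0.2, 0.2]
opening: 0.0362
grip_force: 0.0
t: 27.97
tool_pos: [0.3619, -0.2715, 0.1121]
tool_rot: [2.349, 2.086, 0.001]
contact_force: [0.6, -0.1, 0.6]
opening: 0.0822
grip_force: 0.0
t 28.0 tcp [ 361.9 -271.5  112.1] psi 83.2 -> tool mm [ -0.5   0.2 110.1] len 110 roll 0.004 q6 -0.69
0.0187
agar 4098 ((361.3298645019531, -269.5574645996094), 26.643718719482422) 0.014640383244422697
rim 5661 ((360.5861511230469, -272.18634033203125), 31.51719093322754)
```

View pics/r3c.png

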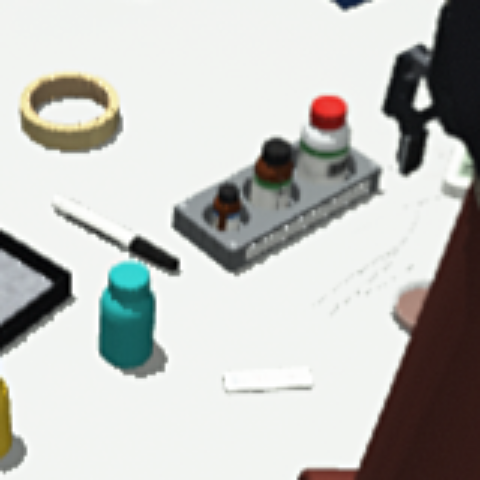

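All three bottles stand in their wells. Now the dish.

```bash
python3 -m handwheel '[{"tx":0,"ty":-0.8,"tz":15,"roll":0},{"tx":0,"ty":0,"tz":25,"roll":0},{"tx":0,"ty":0,"tz":25,"roll":0},{"tx":0,"ty":0,"tz":18,"roll":0},{"tx":0,"ty":0,"tz":12,"roll":0},{"tx":0,"ty":0,"tz":8,"roll":0},{"tx":0,"ty":0,"tz":5,"roll":0},{"tx":0,"ty":0,"tz":2,"roll":0},{"tx":0,"ty":0,"tz":0,"roll":0},{"tx":0,"ty":0,"tz":0,"roll":0}]' 80 30 && 
python3 -m handwheel '[{"tx":0,"ty":0,"tz":0,"roll":0},{"tx":0,"ty":0,"tz":0,"roll":0},{"tx":0,"ty":0,"tz":0,"roll":0},{"tx":0,"ty":0,"tz":0,"roll":0},{"tx":0,"ty":0,"tz":0,"roll":0}]' 50 25
```

```text
t: 28.9
tool_pos: [0.3617, -0.2719, 0.003]
tool_rot: [2.347, 2.086, 0.0]
contact_force: [-0.1, -0.1, 0.1]
opening: 0.08
grip_force: 0.0
t: 29.32
tool_pos: [0.3617, -0.2721, 0.0034]
tool_rot: [2.347, 2.085, 0.0]
contact_force: [-0.3, 1.3, 5.8]
opening: 0.0562
grip_force: 26.4
```

```bash
python3 -m handwheel '[{"tx":0,"ty":0,"tz":-8,"roll":0},{"tx":0,"ty":0,"tz":-20,"roll":0},{"tx":0,"ty":0,"tz":-30,"roll":0},{"tx":0,"ty":0,"tz":-35,"roll":0},{"tx":0,"ty":0,"tz":-25,"roll":0},{"tx":0,"ty":0,"tz":-10,"roll":0},{"tx":0,"ty":0,"tz":0,"roll":0}]' && 
python3 -m handwheel '[{"tx":17,"ty":3.5,"tz":0,"roll":0},{"tx":35,"ty":7.2,"tz":0,"roll":0},{"tx":35,"ty":7.2,"tz":0,"roll":0},{"tx":35,"ty":7.2,"tz":0,"roll":0},{"tx":35,"ty":7.2,"tz":0,"roll":0},{"tx":35,"ty":7.2,"tz":0,"roll":0},{"tx":35,"ty":7.2,"tz":0,"roll":0},{"tx":35,"ty":7.2,"tz":0,"roll":0},{"tx":35,"ty":7.2,"tz":0,"roll":0}]' && 
python3 -m handwheel '[{"tx":35,"ty":7.2,"tz":0,"roll":0},{"tx":35,"ty":7.2,"tz":0,"roll":0},{"tx":35,"ty":7.2,"tz":0,"roll":0},{"tx":35,"ty":7.2,"tz":0,"roll":0},{"tx":35,"ty":7.2,"tz":0,"roll":0},{"tx":35,"ty":7.2,"tz":0,"roll":0},{"tx":35,"ty":7,"tz":0,"roll":0},{"tx":22,"ty":4.5,"tz":0,"roll":0},{"tx":0,"ty":0,"tz":0,"roll":0},{"tx":0,"ty":0,"tz":0,"roll":0},{"tx":0,"ty":0,"tz":0,"roll":0}]'
python3 - <<'E'
from h import *
go(554.2,309,8,83)
p,d,w,o=shot("wrist","w8")
E
```

```text
t: 29.9
tool_pos: [0.3623, -0.2729, 0.1335]
tool_rot: [2.344, 2.082, 0.0]
contact_force: [0.6, -0.1, -0.0]
opening: 0.0562
grip_force: 26.7
t: 30.65
tool_pos: [0.4552, 0.0183, 0.1275]
tool_rot: [-2.346, -2.085, 0.004]
contact_force: [0.4, -0.6, -0.0]
opening: 0.0563
grip_force: 26.7
t: 31.57
tool_pos: [0.541, 0.2741, 0.1279]
tool_rot: [-2.348, -2.086, 0.006]
contact_force: [0.3, -0.4, -0.2]
opening: 0.0559
grip_force: 26.7
t 31.6 tcp [541.  274.1 127.9] psi 83.2 -> tool mm [ 36.5   9.4 119.8] len 126 roll 0.004 q6 0.46
```

View pics/w8.png

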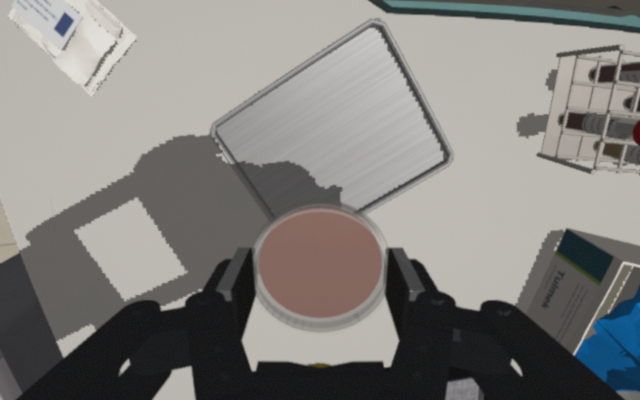

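```bash
python3 - <<'E'
from h import *
o=ctrl.get_obs(); c=ray("wrist",[(215,130),(450,155)],.01,o)[:,:2]*1000; print(c.round(1),c.mean(0))
E
python3 -m handwheel '[{"tx":18,"ty":4.7,"tz":0,"roll":0},{"tx":18,"ty":4.7,"tz":10,"roll":0},{"tx":0,"ty":0,"tz":15,"roll":0},{"tx":0,"ty":0,"tz":15,"roll":0},{"tx":0,"ty":0,"tz":15,"roll":0},{"tx":0,"ty":0,"tz":0,"roll":0},{"tx":0,"ty":0,"tz":0,"roll":0}]'
```

```text
[[469.9 329.8]
 [642.9 290.4]] [556.37627405 310.12013635]
t: 32.2
tool_pos: [0.5543, 0.3082, 0.0727]
tool_rot: [-2.349, -2.085, 0.007]
contact_force: [0.3, -0.1, 0.5]
opening: 0.0562
grip_force: 26.7
```

Centre confirmed within 2 mm. Lower to about 7 mm, then creep.

```bash
python3 -m handwheel '[{"tx":2,"ty":1,"tz":15,"roll":0},{"tx":0,"ty":0,"tz":20,"roll":0},{"tx":0,"ty":0,"tz":15,"roll":0},{"tx":0,"ty":0,"tz":8,"roll":0},{"tx":0,"ty":0,"tz":5,"roll":0},{"tx":0,"ty":0,"tz":2,"roll":0},{"tx":0,"ty":0,"tz":0,"roll":0},{"tx":0,"ty":0,"tz":0,"roll":0},{"tx":0,"ty":0,"tz":0,"roll":0}]' &&
python3 -m handwheel '[{"tx":0,"ty":0,"tz":0.8,"roll":0},{"tx":0,"ty":0,"tz":0.7,"roll":0},{"tx":0,"ty":0,"tz":0,"roll":0},{"tx":0,"ty":0,"tz":0,"roll":0}]'
```

```text
t: 32.95
tool_pos: [0.558, 0.3119, 0.0113]
tool_rot: [2.348, 2.086, 0.003]
contact_force: [-0.7, 0.8, -0.6]
opening: 0.0563
grip_force: 26.7
t: 33.28
tool_pos: [0.5572, 0.3116, 0.0088]
tool_rot: [2.349, 2.087, 0.0]
contact_force: [0.2, -1.0, -0.5]
opening: 0.0562
grip_force: 26.7
```

```bash
python3 -m handwheel '[{"tx":0,"ty":0,"tz":0.8,"roll":0},{"tx":0,"ty":0,"tz":0.8,"roll":0},{"tx":0,"ty":0,"tz":0.8,"roll":0},{"tx":0,"ty":0,"tz":0,"roll":0},{"tx":0,"ty":0,"tz":0,"roll":0}]' &&
python3 -m handwheel '[{"tx":0,"ty":0,"tz":0.7,"roll":0},{"tx":0,"ty":0,"tz":0.6,"roll":0},{"tx":0,"ty":0,"tz":0,"roll":0},{"tx":0,"ty":0,"tz":0,"roll":0}]'
```

```text
t: 33.7
tool_pos: [0.5571, 0.3115, 0.0061]
tool_rot: [-2.348, -2.087, 0.0]
contact_force: [-0.5, -0.1, -0.4]
opening: 0.0559
grip_force: 26.7
t: 34.03
tool_pos: [0.5573, 0.3117, 0.0055]
tool_rot: [2.348, 2.087, 0.0]
contact_force: [-1.5, -1.1, 4.0]
opening: 0.0564
grip_force: 27.1
```

```bash
python3 -m handwheel '[{"tx":0,"ty":0,"tz":0,"roll":0},{"tx":0,"ty":0,"tz":0,"roll":0},{"tx":0,"ty":0,"tz":0,"roll":0},{"tx":0,"ty":0,"tz":-10,"roll":0},{"tx":0,"ty":0,"tz":-25,"roll":0},{"tx":0,"ty":0,"tz":-35,"roll":0},{"tx":0,"ty":0,"tz":-35,"roll":0},{"tx":0,"ty":0,"tz":-25,"roll":0},{"tx":-27,"ty":-6.1,"tz":0,"roll":0},{"tx":-35,"ty":-7.6,"tz":0,"roll":0},{"tx":-35,"ty":-7.6,"tz":0,"roll":0},{"tx":-35,"ty":-7.6,"tz":0,"roll":0}]' 72 && 
python3 -m handwheel '[{"tx":-35,"ty":-7.6,"tz":0,"roll":0},{"tx":-35,"ty":-7.6,"tz":0,"roll":0},{"tx":-35,"ty":-7.6,"tz":0,"roll":0},{"tx":-35,"ty":-7.6,"tz":0,"roll":0},{"tx":-35,"ty":-7.6,"tz":0,"roll":0},{"tx":-35,"ty":-7.6,"tz":0,"roll":0},{"tx":-35,"ty":-7.6,"tz":0,"roll":0},{"tx":-35,"ty":-7.6,"tz":0,"roll":0},{"tx":-35,"ty":-7.6,"tz":0,"roll":0},{"tx":0,"ty":0,"tz":0,"roll":0.119},{"tx":0,"ty":0,"tz":0,"roll":0.119},{"tx":0,"ty":0,"tz":0,"roll":0.119}]' 45 && 
python3 -m handwheel '[{"tx":0,"ty":0,"tz":0,"roll":0.119},{"tx":0,"ty":0,"tz":0,"roll":0.119},{"tx":0,"ty":0,"tz":0,"roll":0},{"tx":0,"ty":0,"tz":0,"roll":0}]'
python3 - <<'E'
from h import *
go(407.5,-120.6,1,49.0)
p,d,w,o=shot("wrist","w9")
m=((np.hypot(w[...,0]-.4075,w[...,1]+.1206)<.06)&(w[...,2]>.003)&(w[...,2]<.012)).astype(np.uint8)
n,l,st,ce=cv2.connectedComponentsWithStats(m); m=l==1+np.argmax(st[1:,4])
print(cv2.minAreaRect(np.ascontiguousarray(w[m][:,:2]*1000,dtype=np.float32)))
E
```

```text
t: 35.03
tool_pos: [0.5124, 0.1829, 0.1359]
tool_rot: [2.347, 2.087, 0.002]
contact_force: [-0.2, -1.1, -0.3]
opening: 0.0719
grip_force: 0.0
t: 36.03
tool_pos: [0.4077, -0.1219, 0.1358]
tool_rot: [2.688, 1.625, 0.001]
contact_force: [-0.1, 0.9, -0.3]
opening: 0.0449
grip_force: 0.0
t: 36.37
tool_pos: [0.408, -0.121, 0.1355]
tool_rot: [2.855, 1.31, 0.001]
contact_force: [0.0, -0.8, -0.5]
opening: 0.0449
grip_force: 0.0
t 36.4 tcp [ 408.  -121.   135.5] psi 49.3 -> tool mm [-1.000e-01 -7.000e-01  1.345e+02] len 134 roll 0.006 q6 0.25
((406.6087646484375, -119.8838119506836), (68.8550796508789, 18.82363510131836), 49.718997955322266)
```

```bash
python3 -m handwheel '[{"tx":0,"ty":-1,"tz":15,"roll":0},{"tx":0,"ty":0,"tz":30,"roll":0},{"tx":0,"ty":0,"tz":30,"roll":0},{"tx":0,"ty":0,"tz":25,"roll":0},{"tx":0,"ty":0,"tz":15,"roll":0},{"tx":0,"ty":0,"tz":9,"roll":0},{"tx":0,"ty":0,"tz":5,"roll":0},{"tx":0,"ty":0,"tz":3,"roll":0},{"tx":0,"ty":0,"tz":0,"roll":0},{"tx":0,"ty":0,"tz":0,"roll":0},{"tx":0,"ty":0,"tz":0,"roll":0}]' 34 30 && python3 -m handwheel '[{"tx":0,"ty":0,"tz":0.5,"roll":0},{"tx":0,"ty":0,"tz":0,"roll":0},{"tx":0,"ty":0,"tz":0,"roll":0}]'
```

```text
t: 37.33
tool_pos: [0.4082, -0.1207, 0.0042]
tool_rot: [2.855, 1.306, 0.002]
contact_force: [0.2, 0.0, -0.1]
opening: 0.0341
grip_force: 0.0
t: 37.58
tool_pos: [0.4074, -0.1204, 0.0029]
tool_rot: [2.856, 1.306, 0.001]
contact_force: [0.1, 0.1, 0.5]
opening: 0.034
grip_force: 0.0
```

```bash
python3 -m handwheel '[{"tx":0,"ty":0,"tz":0.8,"roll":0},{"tx":0,"ty":0,"tz":0.4,"roll":0},{"tx":0,"ty":0,"tz":0,"roll":0},{"tx":0,"ty":0,"tz":0,"roll":0}]' && python3 -m handwheel '[{"tx":0,"ty":0,"tz":0,"roll":0},{"tx":0,"ty":0,"tz":0,"roll":0},{"tx":0,"ty":0,"tz":0,"roll":0},{"tx":0,"ty":0,"tz":0,"roll":0},{"tx":0,"ty":0,"tz":0,"roll":0}]' 12 30 && python3 -m handwheel '[{"tx":0,"ty":0,"tz":-8,"roll":0},{"tx":0,"ty":0,"tz":-20,"roll":0},{"tx":0,"ty":0,"tz":-30,"roll":0},{"tx":0,"ty":0,"tz":-30,"roll":0},{"tx":0,"ty":0,"tz":-20,"roll":0},{"tx":0,"ty":0,"tz":-6,"roll":0},{"tx":0,"ty":0,"tz":0,"roll":0}]'
python3 - <<'E'
from h import *
go(632.4,6.2,120,93)
p,d,w,o=shot("wrist","w10")
E
```

```text
t: 37.92
tool_pos: [0.4071, -0.1202, 0.0012]
tool_rot: [-2.857, -1.306, 0.0]
contact_force: [-0.4, 0.1, -0.6]
opening: 0.0338
grip_force: 0.0
t: 38.33
tool_pos: [0.4073, -0.1203, 0.0014]
tool_rot: [2.857, 1.306, 0.0]
contact_force: [0.6, -0.4, 1.0]
opening: 0.0183
grip_force: 29.4
t: 38.92
tool_pos: [0.4085, -0.1209, 0.1176]
tool_rot: [2.854, 1.305, 0.005]
contact_force: [0.9, 0.1, -0.0]
opening: 0.0187
grip_force: 29.4
t 38.9 tcp [ 408.5 -120.9  117.6] psi 49.1 -> tool mm [242.6  86.3  -1.7] len 257 roll -0.765 q6 0.25
```

View pics/w10.png

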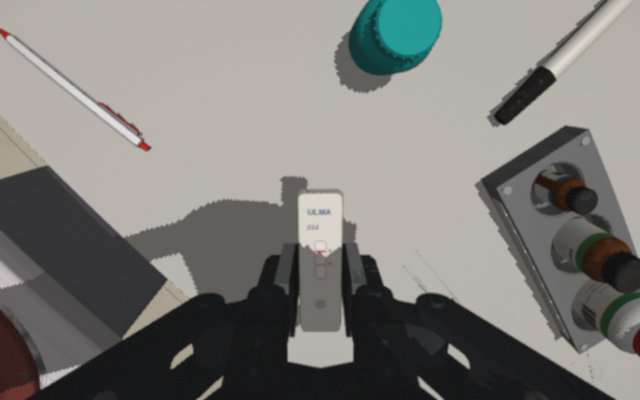

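```bash
python3 -m handwheel '[{"tx":14,"ty":4.8,"tz":0,"roll":0},{"tx":32,"ty":11,"tz":0,"roll":0},{"tx":32,"ty":11,"tz":0,"roll":0},{"tx":32,"ty":11,"tz":0,"roll":0},{"tx":32,"ty":11,"tz":0,"roll":0},{"tx":32,"ty":11,"tz":0,"roll":0},{"tx":32,"ty":11,"tz":0,"roll":0},{"tx":21,"ty":7,"tz":0,"roll":0},{"tx":11.5,"ty":3.9,"tz":0,"roll":0},{"tx":0,"ty":0,"tz":0,"roll":-0.109},{"tx":0,"ty":0,"tz":0,"roll":-0.109},{"tx":0,"ty":0,"tz":0,"roll":-0.109}]' && python3 -m handwheel '[{"tx":0,"ty":0,"tz":0,"roll":-0.109},{"tx":0,"ty":0,"tz":0,"roll":-0.109},{"tx":0,"ty":0,"tz":0,"roll":-0.109},{"tx":0,"ty":0,"tz":0,"roll":-0.109},{"tx":0,"ty":0,"tz":0,"roll":0},{"tx":0,"ty":0,"tz":0,"roll":0},{"tx":0,"ty":0,"tz":0,"roll":0}]'
python3 - <<'E'
from h import *
go(626.4,5.9,5.6,92.9)
p,d,w,o=shot("wrist","w11")
p,d,w,o=shot("scene","s11")
a=cv2.imread("pics/w11.png");b=cv2.resize(cv2.imread("pics/s11.png")[80:280,180:420],(480,400))
cv2.imwrite("pics/j11.png",cv2.resize(np.hstack([a,b]),(800,286)))
E
```

```text
t: 39.97
tool_pos: [0.6233, 0.0072, 0.1116]
tool_rot: [-2.598, -1.76, 0.007]
contact_force: [-1.1, -0.8, -0.5]
opening: 0.0188
grip_force: 29.4
t: 40.55
tool_pos: [0.6241, 0.0068, 0.1136]
tool_rot: [-2.166, -2.272, 0.003]
contact_force: [0.1, -0.0, 0.6]
opening: 0.0184
grip_force: 29.4
t 40.5 tcp [624.1   6.8 113.6] psi 92.7 -> tool mm [ -1.1   2.6 108. ] len 108 roll -0.003 q6 -0.16
```

View pics/j11.png

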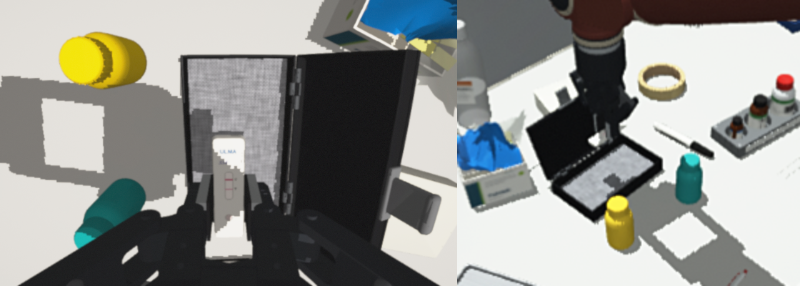

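```bash
python3 -m handwheel '[{"tx":0,"ty":0,"tz":12,"roll":0},{"tx":0,"ty":0,"tz":20,"roll":0},{"tx":0,"ty":0,"tz":20,"roll":0},{"tx":0,"ty":0,"tz":15,"roll":0},{"tx":0,"ty":0,"tz":10,"roll":0},{"tx":0,"ty":0,"tz":5,"roll":0},{"tx":0,"ty":0,"tz":0,"roll":0},{"tx":0,"ty":0,"tz":0,"roll":0}]' && python3 -m handwheel '[{"tx":0,"ty":0,"tz":8,"roll":0},{"tx":0,"ty":0,"tz":6,"roll":0},{"tx":0,"ty":0,"tz":4,"roll":0},{"tx":0,"ty":0,"tz":2,"roll":0},{"tx":0,"ty":0,"tz":0,"roll":0},{"tx":0,"ty":0,"tz":0,"roll":0},{"tx":0,"ty":0,"tz":0,"roll":0}]'
```

```text
t: 41.32
tool_pos: [0.6253, 0.0067, 0.0336]
tool_rot: [2.165, 2.276, 0.001]
contact_force: [0.4, 0.1, 0.7]
opening: 0.0186
grip_force: 29.4
t: 41.9
tool_pos: [0.6252, 0.0067, 0.0136]
tool_rot: [2.165, 2.276, 0.0]
contact_force: [-0.2, -0.9, -0.4]
opening: 0.0185
grip_force: 29.4
```

Target TCP about 5.8 mm (cassette gripped at 1.4 over the bench, floor at 4.4).

```bash
python3 -m handwheel '[{"tx":0,"ty":0,"tz":2.5,"roll":0},{"tx":0,"ty":0,"tz":2,"roll":0},{"tx":0,"ty":0,"tz":1,"roll":0},{"tx":0,"ty":0,"tz":0.5,"roll":0},{"tx":0,"ty":0,"tz":0,"roll":0},{"tx":0,"ty":0,"tz":0,"roll":0},{"tx":0,"ty":0,"tz":0,"roll":0}]' && python3 -m handwheel '[{"tx":0,"ty":0,"tz":0.7,"roll":0},{"tx":0,"ty":0,"tz":0.7,"roll":0},{"tx":0,"ty":0,"tz":0,"roll":0},{"tx":0,"ty":0,"tz":0,"roll":0}]'
```

```text
t: 42.48
tool_pos: [0.625, 0.0067, 0.0074]
tool_rot: [2.165, 2.276, 0.0]
contact_force: [-0.4, -0.6, -0.7]
opening: 0.0186
grip_force: 29.4
t: 42.82
tool_pos: [0.6249, 0.0067, 0.0059]
tool_rot: [-2.165, -2.276, 0.0]
contact_force: [-1.0, 0.0, 0.1]
opening: 0.0185
grip_force: 29.4
```

```bash
python3 -m handwheel '[{"tx":0,"ty":0,"tz":0.5,"roll":0},{"tx":0,"ty":0,"tz":0,"roll":0},{"tx":0,"ty":0,"tz":0,"roll":0}]' && python3 -m handwheel '[{"tx":0,"ty":0,"tz":0,"roll":0},{"tx":0,"ty":0,"tz":0,"roll":0},{"tx":0,"ty":0,"tz":0,"roll":0},{"tx":0,"ty":0,"tz":-5,"roll":0},{"tx":0,"ty":0,"tz":-15,"roll":0},{"tx":0,"ty":0,"tz":-30,"roll":0},{"tx":0,"ty":0,"tz":-40,"roll":0},{"tx":0,"ty":0,"tz":-40,"roll":0},{"tx":0,"ty":0,"tz":-40,"roll":0},{"tx":0,"ty":-35,"tz":-20,"roll":0},{"tx":0,"ty":-40,"tz":0,"roll":0},{"tx":0,"ty":-40,"tz":0,"roll":0}]' 32 && python3 -m handwheel '[{"tx":-40,"ty":-20,"tz":0,"roll":0},{"tx":-40,"ty":0,"tz":0,"roll":0},{"tx":-40,"ty":0,"tz":0,"roll":0},{"tx":-40,"ty":0,"tz":0,"roll":0},{"tx":-40,"ty":0,"tz":0,"roll":0},{"tx":-40,"ty":0,"tz":0,"roll":0},{"tx":-40,"ty":0,"tz":0,"roll":0},{"tx":-40,"ty":0,"tz":0,"roll":0},{"tx":0,"ty":0,"tz":0,"roll":0},{"tx":0,"ty":0,"tz":0,"roll":0}]'
python3 - <<'E'
from h import *
p,d,w,o=shot("scene","f1"); print(o["t"],o["tool_pos"],o["contact_force"])
a=p[90:340,140:460,::-1]; cv2.imwrite("pics/f1c.png",cv2.resize(a,(768,600)))
m=((np.hypot(w[...,0]-.556,w[...,1]-.311)<.03)&(w[...,2]<.04)&(p[...,0].astype(int)-p[...,1]>15)); q=w[m]; print("dish",len(q),q.mean(0),q[:,2].std())
m=(np.hypot(w[...,0]-.625,w[...,1]-.007)<.06)&(p.min(-1)>190)&(w[...,2]<.03); q=w[m]; print("cas",len(q),q.mean(0),q[:,2].std(),cv2.minAreaRect(np.ascontiguousarray(q[:,:2]*1000,dtype=np.float32)))
E
```

```text
t: 43.07
tool_pos: [0.625, 0.0067, 0.0059]
tool_rot: [-2.165, -2.276, 0.0]
contact_force: [-3.2, -0.3, 3.9]
opening: 0.0184
grip_force: 29.8
t: 44.07
tool_pos: [0.5107, 0.0007, 0.1997]
tool_rot: [2.161, 2.273, 0.006]
contact_force: [-0.1, 0.7, 1.0]
opening: 0.0322
grip_force: 0.0
t: 44.9
tool_pos: [0.5072, -0.3188, 0.1965]
tool_rot: [2.168, 2.272, 0.0]
contact_force: [0.4, 0.2, 0.2]
opening: 0.0319
grip_force: 0.0
44.9 [ 0.50715156 -0.31881373  0.19654977] [0.39335981 0.17155298 0.17684655]
dish 426 [0.55181856 0.31399685 0.0159918 ] 0.0015361295494817175
cas 234 [0.61527842 0.00565569 0.00701216] 0.004060208909277953 ((617.4851684570312, -7.28070068359375), (87.83348846435547, 102.85317993164062), 38.809242248535156)
```

View pics/f1c.png

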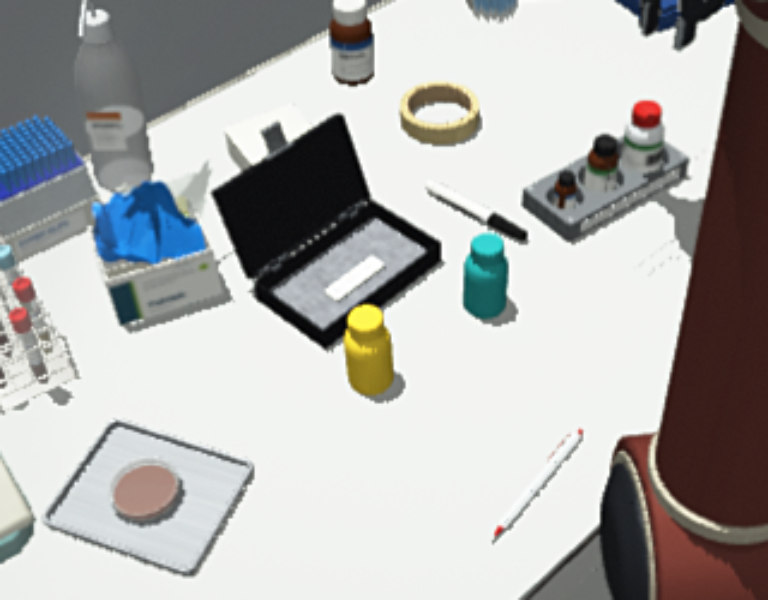

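Everything is in place: bottles in their wells, dish in the tray, cassette flat in the open case, look-alikes untouched and the arm clear.

```bash
python3 -c "
from station import ctrl; print(ctrl.finish_job())"
```

```text
the job is handed in; nothing more can be done
None
```

I handed the job in at about 45 s of the 131 s allowed: in the last picture the case lid leans open by itself with the cassette flat inside, the three bottles stand in their matching wells, the dish lies right way up in the tray, and the arm is clear of everything.

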